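# Slide the tall roller crate into its cart-top bay and swing the dog behind it

### The arm

A 6-joint arm with a two-finger parallel gripper is mounted at the origin on the work surface. World frame = base frame: x ahead of the robot, y to its left, z up, the work surface at z = 0. Lengths are in m, angles in degrees, forces in N, time in s.
With the tool pointing down it reaches from about 0.275 to 0.975 m from the base axis. Payload 8.4 kg.
Tool frame: the origin (TCP) lies midway between the tips of the shut fingers; the grasp point (between the pads) lies 19 mm behind it; z points along the fingers, y is the line along which they close (so a half turn about z gives the same grasp; the last joint's range is limited). The gripper opens to 92 mm and grips with 3 to 60 N. Pads are 20 mm wide; open, the fingers measure 128 mm over their backs; the gripper's body (75 mm by 189 mm) begins 69 mm behind the grasp point.
Start: joints at [-70.955, 20.225, 93.587, -0, 66.188, -0.138], TCP at [0.205, -0.59, 0.184] pointing down, gripper open.
Joint ranges: [-150.9, 150.9], [-52.94, 120.26], [3.33, 152.33], [-74.26, 254.26], [0, 154.13], [-172.89, 172.89]. Speed limits (degrees/s): [127.2, 127.2, 159.86, 180, 180, 180].

### API

Orientations are given as [roll, pitch, yaw] about the fixed x, y, z axes, in that order (R = Rz(yaw) Ry(pitch) Rx(roll)).
In Python, from cell import readout, eyes, r, finder gives the robot as it stands. The module is installed in compiled form; this text tells all that it offers.
- The arm moves only by the tool servo_tool, never from a script. Its argument "deltas" is a list of rows, each an object of numbers: "dx", "dy", "dz": the shift along the tool's x, y, z in mm; "yaw": the turn about the tool's z in degrees. A call has 1 to 12 rows; each row shifts and turns the commanded pose from where the row before left it, along the tool's axes as they then stand; what a row does not reach is not made up. A row lasts 1/12 s, in which the tool goes at most 41.7 mm and 7.16 degrees, less where a joint would pass 70% of its speed; a pose out of reach is approached as far as the arm can. A call is refused whole if a number of a shift passes 41.7 or a number of a turn 7.16, either way. A call with a gripper value outside its range is refused whole. "fingers" is the closure, from 0 (fully open) to 1 (shut), set as the call begins (left out, the last holds). The fingers move at their own pace and stop on an object; "squeeze" is the grip in N (left out, the last holds). Time passes only in rows, so rows that do not move let the fingers close. It gives the time, the measured TCP pose, the force, the opening and the grip force at its end, in the units of the state.
- readout.state(): the state, without advancing time (a new reading comes with each control period).
- eyes.get_image(name): name is "scene" or "top" or "wrist"; returns the picture (480x640x3 uint8, red, green, blue); there is no depth.
- eyes.get_calibration(name): a dict with "camera_matrix" (3x3 intrinsics, pixels), "camera_from_world" (4x4, takes a point from world to camera coordinates); the wrist camera has in their place "hand_eye" (4x4, takes a point from camera to tool coordinates, whose origin is the TCP and whose axes are the flange's). Camera axes: x right, y down, z forward; pixel columns grow to the right and rows downward; lengths in m; the calibration is good to about 2 mm. A picture is of the moment at which its call begins: read the wrist's pose just before it. get_calibration takes no time and is no camera call.
- r.job_done(): hands the job in; it is judged then, once.
Trained networks look in the newest picture that a camera, given by its name, has taken for a name from the list of things; names that differ only in an ending like _2 or _b are one class to them, and where a whole thing is asked for, a point or a joint stands for the part that bears it (a point fixed in the world has none). Each returns a list of dicts, best first, with "p" (0 to 1); they miss things now and then, are a little off and sometimes report something else, mostly with a low value. They report only what shows in the picture. A call takes as long as a camera call. They do not tell look-alikes from the thing itself.
- finder.regions_of(camera, thing): "mask" (480x640 bool, what is visible of it) and "pixel" ([row, column] in pixels, amid what is visible of it).
The state is a dict: "time_s": time; "joint_positions": joint angles; "joint_vel": joint speeds; "effort": joint torques, N m; "position": TCP position; "tool_rot": TCP orientation; "contact_force": force on the tool from outside, world axes, zero at the start; "wrist_torque": the same for the moment, N m; "opening": finger opening in m; "finger_force": force on a finger pad.
Only numpy, scipy, OpenCV 4.12 (cv2) and the standard library are available. Lean on these libraries where they do the work, as an engineer would, in place of code of your own. Each camera call takes 0.05 s, during which the arm holds its last target. There are 200 camera calls.

### The job

Push the tall, heavy crate of rollers across the cart top into the angle-iron bay, low near its base so that it slides upright without rocking, until it stands square and fully home against the bay's back stop; do not push it by the rollers. Then push the steel swing dog at the bay's mouth fully round, so that it lies across behind the crate and keeps it in. Do it all by pushing with the fingers: do not grip or force the dog, lift nothing, and leave the loose parts on the cart where they are.

Things in the scene. Friction and masses are not known exactly. Their poses are not given: they have to be found in the camera images.
- crate: the tall narrow plywood crate to slide: 72 mm deep (its own x), 176 mm wide (its own y), flat walls from 12 to 130 mm above the cart, on two cross runners that reach only 28 mm fore and aft of its middle; about 1.6 kg, give or take a quarter; friction on the cart about 0.6. Origin at the centre of its underside. It starts upright 150 to 220 mm short of home, its +x roughly the way it has to go
- crate_push (a point): middle of the crate's -x wall, the outer face to push, 22 mm above the cart. Pushed high, from about half the height of its walls upwards, the crate rocks over on its forward runner
- rollers: the three chrome rollers, 50 mm in diameter, fixed upright in the crate in one row across its width, 53 mm apart; they stand up from its walls (130 mm) to 211 mm, with 12 mm thick spindle ends to 223 mm, 11 mm inside the outer faces of the long walls. Origin and axes are those of the crate
- bay: the bay: a three-sided keeper of 30 mm high steel angle bolted to the cart top, open at its -x end. Origin on the cart top where the centre of the crate's underside lies when fully home; +x is the way the crate goes in, +y to the left of that. Inner face of the back stop at x = 36 mm. Foot flanges 28 mm wide, 4 mm thick (bolt heads 8 mm) run outside the angles
- bay_mouth (a point): middle of the bay's mouth on the cart top, at x = -68 mm, y = 0 in the bay's frame. The inner faces of the mouth flare from y = -119 and +119 mm here to the parallel side guides at y = -95 and +95 mm, which run from x = -26 mm to the back stop
- dog_pivot (a point): vertical pivot of the swing dog, at x = -52, y = -131 mm in the bay's frame (right-hand corner of the mouth looking in), 39 mm above the cart. The dog is a flat steel bar 20 mm wide reaching 84 mm from the pivot, between 34 and 44 mm above the cart
- dog (a joint): angle of the swing dog in rad: 0 is fully closed, against a stop, the dog pointing from its pivot along the bay's +y behind the crate, 6 mm clear of its face when that is home; it grows counter-clockwise from above as it opens; at 1.57 it points along the bay's -x, away from the bay; stop at 2.2. Starts open, drags lightly (1 N at the post), stays where left
- dog_post (a point): finger post on the dog, 14 mm in diameter, upright, 64 mm from the pivot along the dog, between 44 and 84 mm above the cart; the point is on its axis at 64 mm above the cart. It is for pushing the dog round
- idler_a: bystander: chrome idler roller 50 mm in diameter standing on end, 190 mm high plus a 12 mm spindle; origin at the centre of its underside
- idler_b: bystander: chrome idler roller, 50 mm in diameter and 190 mm long, lying along its own x in a wooden cradle at the right of the cart; origin at the middle of its axis
- idler_c: bystander: the second idler roller in the same cradle, the same size; origin at the middle of its axis
- end_cap: bystander: blue plastic roller end cap, 52 mm in diameter, 20 mm high; origin at the centre of its underside
- bushing: bystander: bronze flanged bushing, flange 48 mm in diameter, 32 mm high; origin at the centre of its underside
- bearing: bystander: steel ball bearing ring lying flat, 52 mm in diameter, 15 mm high; origin at the centre of its underside
- pulley: bystander: orange rubber drive pulley lying flat, 80 mm in diameter, 32 mm high; origin at the centre of its underside
- spanner: bystander: steel spanner 170 mm long, lying flat along its own x; origin at the middle of its underside
There are look-alikes about, which are no part of the job. What is shaped like the crate but green or red is not meant.

How it is judged:
By the outcome, as a careful person would: the job done as asked, in the order asked, and still so for the second after the job is handed in, with the robot touching nothing.
It also fails if it takes over 69 s, if anything falls off the work surface, if the arm or the gripper's body presses on something with over 40 N, if the wrist force passes 120 N, or if a joint passes its speed limit or range.

## Working session

There is one attempt and no reset: what is moved stays moved. The work goes in short steps, Python scripts to look and compute and a tool call to move; the robot and the scene stay as the last step left them, time stands still between calls to the robot, and variables do not carry over. Pictures are saved under pics/ and viewed, at most 10 in all, crops included, and the job is handed in when it is done.

Besides the shell and the picture viewer there is one more tool, called after "Request:" as name([rows], argument=value, ...), one row to a line, values as JSON. servo_tool: Moves the arm, as the interface text tells. Its arguments: {"type":"object","properties":{"deltas":{"type":"array"},"fingers":{"type":"number"},"squeeze":{"type":"number"}},"required":["deltas"]}

```bash
mkdir -p pics; cat > h.py <<'E'
import numpy as np, cv2
from cell import readout, eyes, r, finder
from scipy.spatial.transform import Rotation as R
def save(n,name):
    im=eyes.get_image(n); cv2.imwrite(f'pics/{name}.png',im[:,:,::-1]); return im
def cam(n):
    c=eyes.get_calibration(n); K=np.array(c['camera_matrix'])
    if n=='wrist':
        s=readout.state(); T=np.eye(4); T[:3,:3]=R.from_euler('xyz',s['tool_rot'],degrees=True).as_matrix(); T[:3,3]=s['position']
        return K,np.linalg.inv(T@np.array(c['hand_eye']))
    return K,np.array(c['camera_from_world'])
def ray(n,px,z):  # px=(row,col) -> world at height z
    K,M=cam(n); W=np.linalg.inv(M); d=W[:3,:3]@np.linalg.inv(K)@[px[1],px[0],1]; o=W[:3,3]
    return o+d*(z-o[2])/d[2]
def proj(n,P):
    K,M=cam(n); p=K@(M[:3,:3]@np.array(P)+M[:3,3]); return p[1]/p[2],p[0]/p[2]
E
python3 - <<'E'
from h import *
print(readout.state())
for n in ['scene','top']:
    save(n,n+'0'); K,M=cam(n); print(n,np.linalg.inv(M)[:3,3].round(3),K[0,0])
    for t in ['crate','rollers','bay','dog','dog_post','idler_a','end_cap']:
        for q in finder.regions_of(n,t)[:4]: print(n,t,round(q['p'],2),q['pixel'],q['mask'].sum())
E
```

```text
{'time_s': 0.0, 'joint_positions': array([-7.09538307e+01,  2.02605787e+01,  9.36283775e+01, -4.39661452e-04,
        6.61853986e+01, -1.38121065e-01]), 'joint_vel': array([ 0.05835404,  0.00765869, -0.05222585,  0.0419718 ,  0.06501986,
        0.01787399]), 'effort': array([-2.68071053e-03, -5.93854165e+01, -3.34220445e+01,  6.97116600e-02,
        2.34223134e-02, -1.10222641e-04]), 'position': array([ 0.20520349, -0.58980965,  0.18318971]), 'tool_rot': array([-1.79925644e+02,  2.22750790e-04,  1.91844683e+01]), 'contact_force': array([ 0.42258972, -0.62232625,  0.05341204]), 'wrist_torque': array([-0.01373921,  0.00429669, -0.04040842]), 'finger_force': 0.0, 'opening': 0.09194530276555225}
scene [ 1.232 -0.648  1.127] 547.1629211307071
scene crate 0.89 [230.4, 460.1] 5239
scene crate 0.6 [218.4, 304.4] 4163
scene crate 0.6 [233.2, 375.3] 1731
scene rollers 0.69 [164.5, 213.2] 2046
scene rollers 0.67 [209.5, 467.6] 2549
scene rollers 0.62 [202.9, 307.0] 1910
scene bay 0.97 [234.1, 374.4] 1575
scene dog 0.71 [251.8, 358.0] 336
scene dog_post 0.85 [251.8, 354.4] 304
scene dog_post 0.
[... 205 characters left out ...]
403.9] 373
scene end_cap 0.27 [336.7, 300.2] 357
scene end_cap 0.22 [202.4, 306.0] 1902
top [ 0.405 -0.089  1.489] 533.3795922461846
top crate 0.97 [328.5, 367.5] 2301
top crate 0.94 [142.5, 220.2] 2337
top crate 0.64 [236.8, 323.6] 2002
top rollers 0.89 [331.0, 371.6] 1223
top rollers 0.83 [133.2, 218.1] 1335
top rollers 0.63 [258.9, 137.0] 461
top rollers 0.57 [234.3, 326.5] 1166
top bay 0.75 [224.3, 251.2] 1834
top bay 0.43 [234.2, 325.4] 1032
top dog 0.59 [194.8, 306.0] 257
top dog_post 0.52 [196.4, 300.1] 241
top idler_a 0.84 [276.6, 515.3] 1416
top idler_a 0.64 [198.4, 142.3] 742
top idler_a 0.58 [278.3, 490.5] 1349
top idler_a 0.2 [200.0, 453.7] 718
top end_cap 0.49 [142.6, 296.4] 297
```

View pics/top0.png

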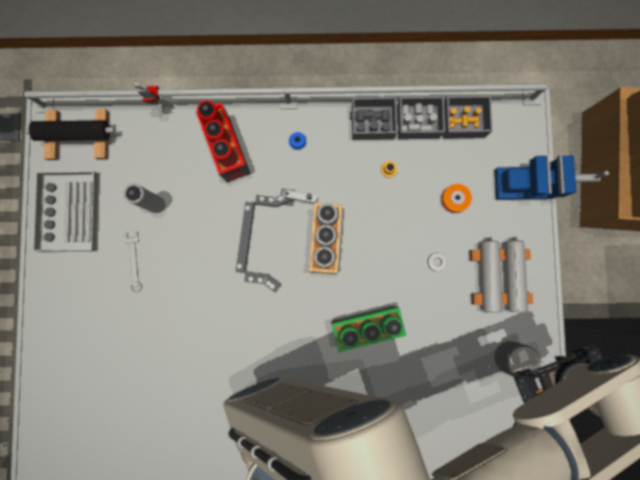

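View pics/scene0.png

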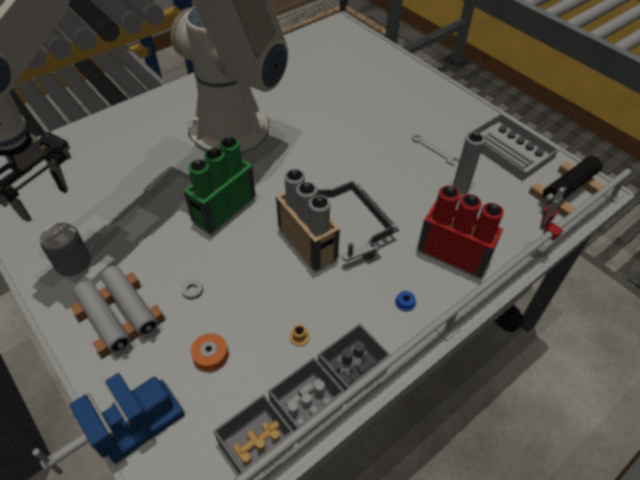

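Top picture: the crate candidates are red (142,220), green (328,367) and plywood (237,325). The plywood one, at the bay's mouth, is the one meant. The bay opens to the right (world -y), and the dog is at (195,300). I'll check this in a close crop.

```bash
python3 - <<'E'
import cv2
im=cv2.imread('pics/top0.png')[170:305,220:400]
cv2.imwrite('pics/crop1.png',cv2.resize(im,(800,600),interpolation=cv2.INTER_CUBIC))
E
```

```text
(no output)
```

View pics/crop1.png

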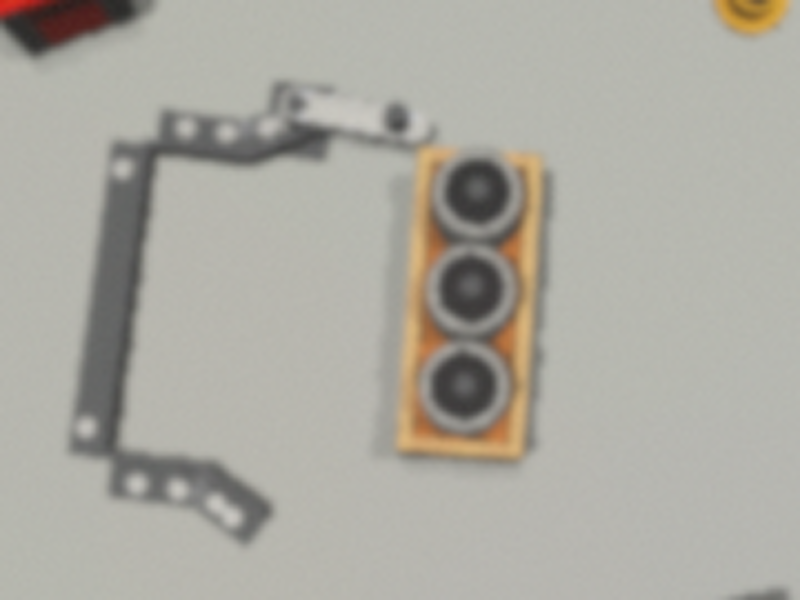

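```bash
python3 - <<'E'
from h import *
im=eyes.get_image('top')
def c(u,v,z): return ray('top',(170+v/4.444-.5,220+u/4.444-.5),z)[:2]
C=np.array([c(*p,.13) for p in [(420,150),(543,157),(523,458),(398,452)]])
print('corners',C.round(4).tolist(),'ctr',C.mean(0).round(4))
ax=(C[0]+C[3]-C[1]-C[2])/2; ay=(C[2]+C[3]-C[0]-C[1])/2
print('dims',np.hypot(*ax),np.hypot(*ay),'x dir',np.degrees(np.arctan2(ax[1],ax[0])),'y-90',np.degrees(np.arctan2(ay[1],ay[0]))-90)
for p in [(478,188),(471,287),(464,385)]: print('roller',c(*p,.223).round(4))
a,b=c(155,148,0),c(115,452,0); d=b-a; L=np.hypot(*d); th=np.arctan2(d[1],d[0])-np.pi/2
print('back',a,b,L,np.degrees(th))
pv=c(295,103,.044); ps=c(397,115,.084); d=ps-pv; print('pivot',pv,'post',ps,np.hypot(*d),np.degrees(np.arctan2(d[1],d[0])))
ex=np.array([np.cos(th),np.sin(th)]); ey=np.array([-ex[1],ex[0]])
o1=(a+b)/2-.036*ex; o2=pv+.052*ex+.131*ey
print('bay',o1,o2, 'yaw',np.degrees(th))
B=o1
for nm,q in [('crate',C.mean(0)),('pivot',pv),('post',ps)]: print(nm,((q-B)@ex).round(4),((q-B)@ey).round(4))
E
```

```text
corners [[0.613, -0.0721], [0.6077, -0.1432], [0.4342, -0.1281], [0.4388, -0.0568]] ctr [ 0.5234 -0.1   ]
dims 0.07142673401657709 0.17450033415270202 x dir 85.99209846566936 y-90 85.0018461358915
roller [ 0.5776 -0.1042]
roller [ 0.5241 -0.0994]
roller [ 0.4716 -0.0947]
back [0.63705875 0.09763167] [0.4451404  0.12352011] 0.19365656398717412 82.31757659803135
pivot [0.65677304 0.00564588] post [ 0.64147408 -0.05804587] 0.06550341406495495 -103.50674467428878
bay [0.53628702 0.07489902] [0.53390034 0.07469151] yaw 82.31757659803135
crate -0.1751 -0.0106
pivot -0.0525 -0.1287
post -0.1177 -0.122
```

Bay, dog and crate agree: bay origin about (0.535,0.075), yaw 82.3°; crate 175 mm short, 10 mm to the right, yaw about 85.5°. With the tool vertical, the gripper's body overhangs the fingers by roughly 27 mm, 88 mm above the tip. That is a problem against a 130 mm wall, so I'll look at the gripper itself.

```bash
python3 - <<'E'
from h import *
im=eyes.get_image('scene')[90:240,0:110]; w=save('wrist','w0')
o=np.zeros((600,800,3),np.uint8); o[:,:440]=cv2.resize(im,(440,600),interpolation=cv2.INTER_CUBIC); o[:270,440:]=cv2.resize(w,(360,270))
cv2.imwrite('pics/grip.png',o[:,:,::-1])
print(eyes.get_calibration('wrist'))
s=readout.state(); 
Rm=R.from_euler('xyz',s['tool_rot'],degrees=True).as_matrix()
for P in [(0,0,0),(0,.046,0),(0,-.046,0),(.0375,.0945,-.088),(.0375,-.0945,-.088),(-.0375,.0945,-.088),(-.0375,-.0945,-.088)]:
    q=proj('scene',Rm@P+s['position']); print(P,'crop',round(q[1]*4),round((q[0]-90)*4))
E
```

```text
{'camera_matrix': array([[346.46144087,   0.        , 314.33200908],
       [  0.        , 346.46144087, 241.44880501],
       [  0.        ,   0.        ,   1.        ]]), 'hand_eye': array([[-5.69301701e-04, -9.62745386e-01, -2.70408947e-01,
         7.56577994e-02],
       [ 9.99999673e-01, -3.92696976e-04, -7.07204089e-04,
         6.38476964e-04],
       [ 5.74668698e-04, -2.70409261e-01,  9.62745294e-01,
        -2.01278201e-01],
       [ 0.00000000e+00,  0.00000000e+00,  0.00000000e+00,
         1.00000000e+00]])}
(0, 0, 0) crop 201 495
(0, 0.046, 0) crop 136 547
(0, -0.046, 0) crop 264 445
(0.0375, 0.0945, -0.088) crop 41 526
(0.0375, -0.0945, -0.088) crop 324 309
(-0.0375, 0.0945, -0.088) crop -55 468
(-0.0375, -0.0945, -0.088) crop 230 260
```

View pics/grip.png

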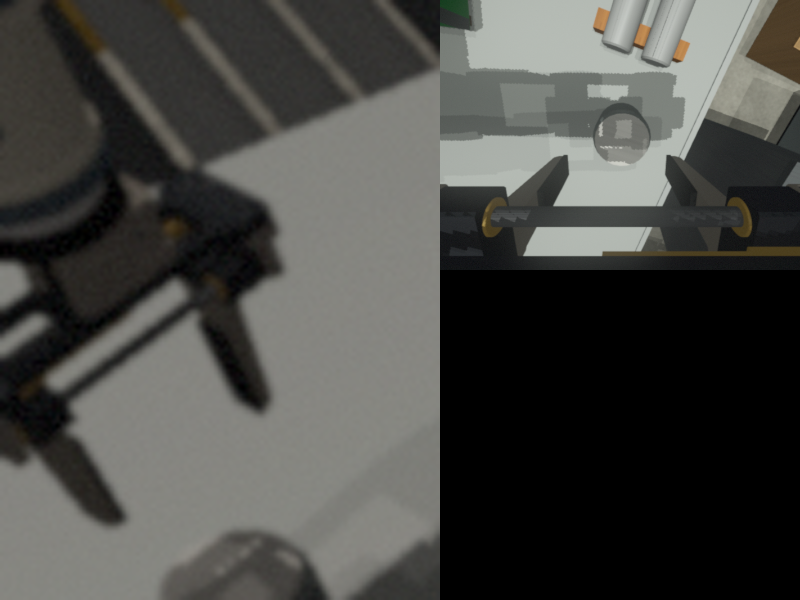

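The fingers are narrow blades under a wide body with end blocks. With the tool exactly vertical, the body would meet the wall and rollers before the tips reach the crate. So I need the tool leaned, with the tips ahead. I'll first test in free air how the arm behaves at the edge of its reach, where a pose is only approached.

Request:
servo_tool([
  {"dz": -30},
  {"dz": -40},
  {"dz": -40},
  {"dz": -40},
  {"dz": -40},
  {"dz": -30, "dy": 20},
  {"dy": 40},
  {"dy": 40},
  {"dy": 40},
  {"dy": 40},
  {"dy": 40},
  {"dy": 40},
])

```text
invalid input at $.deltas[0]: expected keys dx, dy, dz, yaw
```

Request:
servo_tool([
  {"dy": 40},
  {"dy": 40},
  {"dy": 40},
  {"dy": 40},
  {"dy": 40},
  {"dy": 40},
])

```text
invalid input at $.deltas[0]: expected keys dx, dy, dz, yaw
```

```bash
python3 -c "
from h import *
s=readout.state();print({k:s[k] for k in ['time_s','position','tool_rot','joint_positions']})"
```

```text
{'time_s': 0.95, 'position': array([ 0.20535336, -0.5903149 ,  0.18389977]), 'tool_rot': array([1.79998396e+02, 1.21921428e-04, 1.91840948e+01]), 'joint_positions': array([-7.09561361e+01,  2.02243224e+01,  9.35862661e+01, -1.28973397e-04,
        6.61878069e+01, -1.40178765e-01])}
```

Request:
servo_tool([
  {"dx": 0, "dy": 0, "dz": -30, "yaw": 0},
  {"dx": 0, "dy": 0, "dz": -40, "yaw": 0},
  {"dx": 0, "dy": 0, "dz": -40, "yaw": 0},
  {"dx": 0, "dy": 0, "dz": -40, "yaw": 0},
  {"dx": 0, "dy": 20, "dz": -30, "yaw": 0},
  {"dx": 0, "dy": 40, "dz": 0, "yaw": 0},
  {"dx": 0, "dy": 40, "dz": 0, "yaw": 0},
  {"dx": 0, "dy": 40, "dz": 0, "yaw": 0},
  {"dx": 0, "dy": 40, "dz": 0, "yaw": 0},
  {"dx": 0, "dy": 40, "dz": 0, "yaw": 0},
  {"dx": 0, "dy": 40, "dz": 0, "yaw": 0},
  {"dx": 0, "dy": 40, "dz": 0, "yaw": 0},
])

```text
time_s: 1.95
position: [0.3009, -0.8648, 0.3634]
tool_rot: [-180.0, -0.0, 19.2]
contact_force: [-0.5, -1.8, 1.1]
opening: 0.0919
finger_force: 0.0
```

Request:
servo_tool([
  {"dx": 0, "dy": 40, "dz": 0, "yaw": 0},
  {"dx": 0, "dy": 40, "dz": 0, "yaw": 0},
  {"dx": 0, "dy": 40, "dz": 0, "yaw": 0},
  {"dx": 0, "dy": 40, "dz": 0, "yaw": 0},
  {"dx": 0, "dy": 40, "dz": 0, "yaw": 0},
  {"dx": 0, "dy": 0, "dz": 0, "yaw": 0},
])

```text
time_s: 2.45
position: [0.3302, -0.9492, 0.3263]
tool_rot: [175.5, 0.0, 19.2]
contact_force: [0.1, 0.5, -0.7]
opening: 0.0919
finger_force: 0.0
```

```bash
python3 -c "
from h import *
s=readout.state();print({k:s[k] for k in ['time_s','position','tool_rot','joint_positions']})"
```

```text
{'time_s': 2.45, 'position': array([ 0.33018557, -0.9491754 ,  0.32630243]), 'tool_rot': array([1.75513451e+02, 3.83789881e-04, 1.91814990e+01]), 'joint_positions': array([-7.09070256e+01,  6.18259241e+01,  3.52590828e+00,  6.96927702e-03,
        1.10161623e+02, -8.58812965e-02])}
```

Request:
servo_tool([
  {"dx": 0, "dy": 40, "dz": 0, "yaw": 0},
  {"dx": 0, "dy": 40, "dz": 0, "yaw": 0},
  {"dx": 0, "dy": 0, "dz": 0, "yaw": 0},
])

```text
time_s: 2.7
position: [0.3393, -0.9754, 0.3159]
tool_rot: [172.2, 0.0, 19.2]
contact_force: [-0.3, 0.0, -0.9]
opening: 0.092
finger_force: 0.0
```

Request:
servo_tool([
  {"dx": 0, "dy": -40, "dz": -10, "yaw": 0},
  {"dx": 0, "dy": -40, "dz": 0, "yaw": 0},
  {"dx": 0, "dy": -40, "dz": 0, "yaw": 0},
  {"dx": 0, "dy": 0, "dz": 0, "yaw": 0},
])

```text
time_s: 3.03
position: [0.3173, -0.912, 0.312]
tool_rot: [173.0, -0.0, 19.2]
contact_force: [-0.1, 0.1, -1.9]
opening: 0.092
finger_force: 0.0
```

Request:
servo_tool([
  {"dx": 0, "dy": -40, "dz": 0, "yaw": 0},
  {"dx": 0, "dy": -40, "dz": 0, "yaw": 0},
  {"dx": 0, "dy": -40, "dz": 0, "yaw": 0},
  {"dx": 0, "dy": -40, "dz": 0, "yaw": 0},
  {"dx": 0, "dy": 0, "dz": 0, "yaw": 0},
  {"dx": 0, "dy": 0, "dz": 0, "yaw": 0},
])

```text
time_s: 3.53
position: [0.2697, -0.7755, 0.2974]
tool_rot: [172.2, -0.0, 19.2]
contact_force: [0.8, -1.1, 0.8]
opening: 0.0922
finger_force: 0.0
```

The arm tips outward at the edge of its reach, and the lean persists. So I'll lean the tool toward the push direction by stretching at azimuth about 89°. First swing over there, well above everything.

```bash
cat >> h.py <<'E'
def tool():
    s=readout.state(); return np.array(s['position']),R.from_euler('xyz',s['tool_rot'],degrees=True).as_matrix(),s
def go(P,step=38,frm=None):
    p,Rm,s=tool(); p=p if frm is None else np.array(frm)
    d=Rm.T@(np.array(P)-p)*1000; n=max(1,int(np.ceil(np.linalg.norm(d)/step)))
    print('total',d.round(1),'rows',n,'row',(d/n).round(1)); return np.array(P)
E
python3 - <<'E'
from h import *
p,Rm,s=tool(); print('tool z',Rm[:,2].round(3), s['time_s'])
# rotation by -63 about tool z first: rows yaw -7 x9 ; then constant R
R2=Rm@R.from_euler('z',-63,degrees=True).as_matrix(); print('x',R2[:,0].round(3),'y',R2[:,1].round(3))
A=np.array([.55,-.55,.45]);B=np.array([.75,.1,.45]);C=np.array([.15,.72,.45])
print('leg1 in start frame'); go(A)
for a,b in [(A,B),(B,C)]:
    d=R2.T@(b-a)*1000; print(d.round(),(d/24).round(1),np.linalg.norm(d))
E
```

```text
tool z [ 0.044 -0.128 -0.991] 3.5333
x [ 0.139  0.983 -0.121] y [ 0.989 -0.132  0.061]
leg1 in start frame
total [ 338.8  -99.1 -167.6] rows 11 row [ 30.8  -9.  -15.2]
[667. 112. -74.] [27.8  4.7 -3.1] 680.0735254367722
[ 526. -676. -106.] [ 21.9 -28.1  -4.4] 862.7861844049197
```

Request:
servo_tool([
  {"dx": 31, "dy": -9, "dz": -15, "yaw": 0},
  {"dx": 31, "dy": -9, "dz": -15, "yaw": 0},
  {"dx": 31, "dy": -9, "dz": -15, "yaw": 0},
  {"dx": 31, "dy": -9, "dz": -15, "yaw": 0},
  {"dx": 31, "dy": -9, "dz": -15, "yaw": 0},
  {"dx": 31, "dy": -9, "dz": -15, "yaw": 0},
  {"dx": 31, "dy": -9, "dz": -15, "yaw": 0},
  {"dx": 31, "dy": -9, "dz": -15, "yaw": 0},
  {"dx": 31, "dy": -9, "dz": -15, "yaw": 0},
  {"dx": 31, "dy": -9, "dz": -15, "yaw": 0},
  {"dx": 31, "dy": -9, "dz": -15, "yaw": 0},
])

```text
time_s: 4.45
position: [0.5555, -0.5518, 0.4488]
tool_rot: [172.0, -0.1, 19.2]
contact_force: [0.4, -0.5, -0.5]
opening: 0.0919
finger_force: 0.0
```

Request:
servo_tool([
  {"dx": 0, "dy": 0, "dz": 0, "yaw": -7},
  {"dx": 0, "dy": 0, "dz": 0, "yaw": -7},
  {"dx": 0, "dy": 0, "dz": 0, "yaw": -7},
  {"dx": 0, "dy": 0, "dz": 0, "yaw": -7},
  {"dx": 0, "dy": 0, "dz": 0, "yaw": -7},
  {"dx": 0, "dy": 0, "dz": 0, "yaw": -7},
  {"dx": 0, "dy": 0, "dz": 0, "yaw": -7},
  {"dx": 0, "dy": 0, "dz": 0, "yaw": -7},
  {"dx": 0, "dy": 0, "dz": 0, "yaw": -7},
])

```text
time_s: 5.2
position: [0.5545, -0.553, 0.448]
tool_rot: [176.3, 7.1, 82.3]
contact_force: [-0.4, -0.5, -0.3]
opening: 0.0917
finger_force: 0.0
```

Request:
servo_tool([
  {"dx": 37, "dy": 6, "dz": -4, "yaw": 0},
  {"dx": 37, "dy": 6, "dz": -4, "yaw": 0},
  {"dx": 37, "dy": 6, "dz": -4, "yaw": 0},
  {"dx": 37, "dy": 6, "dz": -4, "yaw": 0},
  {"dx": 37, "dy": 6, "dz": -4, "yaw": 0},
  {"dx": 37, "dy": 6, "dz": -4, "yaw": 0},
  {"dx": 37, "dy": 6, "dz": -4, "yaw": 0},
  {"dx": 37, "dy": 6, "dz": -4, "yaw": 0},
  {"dx": 37, "dy": 6, "dz": -4, "yaw": 0},
  {"dx": 37, "dy": 6, "dz": -4, "yaw": 0},
  {"dx": 37, "dy": 6, "dz": -4, "yaw": 0},
  {"dx": 37, "dy": 6, "dz": -4, "yaw": 0},
])

```text
time_s: 6.2
position: [0.6861, -0.1169, 0.4464]
tool_rot: [176.2, 7.0, 81.9]
contact_force: [1.3, -0.8, -0.0]
opening: 0.0923
finger_force: 0.0
```

Request:
servo_tool([
  {"dx": 37, "dy": 6, "dz": -4, "yaw": 0},
  {"dx": 37, "dy": 6, "dz": -4, "yaw": 0},
  {"dx": 37, "dy": 6, "dz": -4, "yaw": 0},
  {"dx": 37, "dy": 6, "dz": -4, "yaw": 0},
  {"dx": 37, "dy": 6, "dz": -4, "yaw": 0},
  {"dx": 37, "dy": 6, "dz": -4, "yaw": 0},
  {"dx": 0, "dy": 0, "dz": 0, "yaw": 0},
  {"dx": 0, "dy": 0, "dz": 0, "yaw": 0},
])

```text
time_s: 6.87
position: [0.7509, 0.1005, 0.4436]
tool_rot: [176.3, 6.9, 82.1]
contact_force: [0.1, -1.5, 0.9]
opening: 0.0917
finger_force: 0.0
```

```bash
python3 - <<'E'
from h import *
p,Rm,s=tool(); print(s['time_s'],p,s['tool_rot'],s['joint_positions'].round(1)); print(Rm.round(3))
go([.15,.72,.5])
E
```

```text
6.8667 [0.75092347 0.10051466 0.44355435] [176.33595534   6.92980229  82.11160452] [11.5 26.2 54.  -7.8 98.5 17.9]
[[ 0.136  0.99   0.047]
 [ 0.983 -0.129 -0.128]
 [-0.121  0.063 -0.991]]
total [ 520.5 -671.2 -163.3] rows 23 row [ 22.6 -29.2  -7.1]
```

Request:
servo_tool([
  {"dx": 23, "dy": -29, "dz": -7, "yaw": 0},
  {"dx": 23, "dy": -29, "dz": -7, "yaw": 0},
  {"dx": 23, "dy": -29, "dz": -7, "yaw": 0},
  {"dx": 23, "dy": -29, "dz": -7, "yaw": 0},
  {"dx": 23, "dy": -29, "dz": -7, "yaw": 0},
  {"dx": 23, "dy": -29, "dz": -7, "yaw": 0},
  {"dx": 23, "dy": -29, "dz": -7, "yaw": 0},
  {"dx": 23, "dy": -29, "dz": -7, "yaw": 0},
  {"dx": 23, "dy": -29, "dz": -7, "yaw": 0},
  {"dx": 23, "dy": -29, "dz": -7, "yaw": 0},
  {"dx": 23, "dy": -29, "dz": -7, "yaw": 0},
  {"dx": 23, "dy": -29, "dz": -7, "yaw": 0},
])

```text
time_s: 7.87
position: [0.4393, 0.4265, 0.4732]
tool_rot: [176.3, 6.8, 81.8]
contact_force: [1.6, 0.9, 0.2]
opening: 0.0921
finger_force: 0.0
```

Request:
servo_tool([
  {"dx": 23, "dy": -29, "dz": -7, "yaw": 0},
  {"dx": 23, "dy": -29, "dz": -7, "yaw": 0},
  {"dx": 23, "dy": -29, "dz": -7, "yaw": 0},
  {"dx": 23, "dy": -29, "dz": -7, "yaw": 0},
  {"dx": 23, "dy": -29, "dz": -7, "yaw": 0},
  {"dx": 23, "dy": -29, "dz": -7, "yaw": 0},
  {"dx": 23, "dy": -29, "dz": -7, "yaw": 0},
  {"dx": 23, "dy": -29, "dz": -7, "yaw": 0},
  {"dx": 23, "dy": -29, "dz": -7, "yaw": 0},
  {"dx": 23, "dy": -29, "dz": -7, "yaw": 0},
  {"dx": 23, "dy": -29, "dz": -7, "yaw": 0},
  {"dx": 20, "dy": -22, "dz": -4, "yaw": 0},
])

```text
time_s: 8.87
position: [0.1355, 0.7513, 0.4991]
tool_rot: [176.4, 6.8, 81.9]
contact_force: [0.2, 0.3, 0.9]
opening: 0.0919
finger_force: 0.0
```

Request:
servo_tool([
  {"dx": 39, "dy": -7, "dz": -4, "yaw": 0},
  {"dx": 39, "dy": -7, "dz": -4, "yaw": 0},
  {"dx": 39, "dy": -7, "dz": -4, "yaw": 0},
  {"dx": 39, "dy": -7, "dz": -4, "yaw": 0},
  {"dx": 39, "dy": -7, "dz": -4, "yaw": 0},
  {"dx": 39, "dy": -7, "dz": 0, "yaw": 0},
  {"dx": 39, "dy": -7, "dz": 0, "yaw": 0},
  {"dx": 39, "dy": -7, "dz": 0, "yaw": 0},
  {"dx": 39, "dy": -7, "dz": 0, "yaw": 0},
  {"dx": 39, "dy": -7, "dz": 0, "yaw": 0},
  {"dx": 39, "dy": -7, "dz": 0, "yaw": 0},
  {"dx": 39, "dy": -7, "dz": 0, "yaw": 0},
])

```text
time_s: 9.87
position: [0.0995, 0.9845, 0.3667]
tool_rot: [176.4, -5.0, 82.6]
contact_force: [-0.3, 0.8, 0.2]
opening: 0.0919
finger_force: 0.0
```

```bash
python3 - <<'E'
from h import *
p,Rm,s=tool(); print(s['time_s'],p,s['tool_rot'],s['joint_positions'].round(1)); print(Rm.round(3))
E
```

```text
9.8667 [0.09954814 0.98447213 0.36673981] [176.40871826  -4.99267369  82.63038895] [ 85.7  59.6   3.3  -4.2 112.2  91.4]
[[ 0.128  0.989  0.073]
 [ 0.988 -0.133  0.078]
 [ 0.087  0.062 -0.994]]
```

Request:
servo_tool([
  {"dx": 28, "dy": -23, "dz": -11, "yaw": 0},
  {"dx": 28, "dy": -23, "dz": -11, "yaw": 0},
  {"dx": 28, "dy": -23, "dz": -11, "yaw": 0},
  {"dx": 28, "dy": -23, "dz": -11, "yaw": 0},
  {"dx": 28, "dy": -23, "dz": -11, "yaw": 0},
  {"dx": 28, "dy": -23, "dz": -11, "yaw": 0},
  {"dx": 36, "dy": -8, "dz": -7, "yaw": 0},
  {"dx": 36, "dy": -8, "dz": -7, "yaw": 0},
  {"dx": 36, "dy": -8, "dz": -7, "yaw": 0},
  {"dx": 36, "dy": -8, "dz": -7, "yaw": 0},
  {"dx": 36, "dy": -8, "dz": -7, "yaw": 0},
  {"dx": 36, "dy": -8, "dz": -7, "yaw": 0},
])

```text
time_s: 10.87
position: [-0.0411, 1.088, 0.4106]
tool_rot: [178.5, -21.8, 83.6]
contact_force: [-1.1, 0.4, -0.0]
opening: 0.0917
finger_force: 0.0
```

```bash
python3 - <<'E'
from h import *
p,Rm,s=tool(); print(s['time_s'],p,s['tool_rot'],s['joint_positions'].round(1)); print(Rm.round(3))
E
```

```text
10.8667 [-0.04108876  1.08798609  0.41059784] [178.49588607 -21.79023028  83.5561856 ] [94.  58.5  3.3 -5.4 96.9 99.1]
[[ 0.104  0.992  0.068]
 [ 0.923 -0.122  0.366]
 [ 0.371  0.024 -0.928]]
```

Request:
servo_tool([
  {"dx": 34, "dy": -14, "dz": 0, "yaw": 0},
  {"dx": 34, "dy": -14, "dz": 0, "yaw": 0},
  {"dx": 34, "dy": -14, "dz": 0, "yaw": 0},
  {"dx": 34, "dy": -14, "dz": 0, "yaw": 0},
  {"dx": -20, "dy": 0, "dz": -10, "yaw": 0},
  {"dx": -30, "dy": 0, "dz": -10, "yaw": 0},
  {"dx": 0, "dy": 0, "dz": 0, "yaw": 0},
])

```text
time_s: 11.45
position: [-0.0787, 1.0881, 0.4079]
tool_rot: [179.3, -26.7, 83.7]
contact_force: [0.4, 1.5, -2.4]
opening: 0.0917
finger_force: 0.0
```

```bash
python3 - <<'E'
from h import *
p,Rm,s=tool(); print(s['time_s'],p,s['tool_rot'],s['joint_positions'].round(1)); print(Rm.round(3))
A=go([.35,.70,.45]); B=go([.70,.10,.42],frm=A); C=go([.52,-.25,.40],frm=B)
E
```

```text
11.45 [-0.07871168  1.08810655  0.407912  ] [179.31606043 -26.71179969  83.74853478] [ 96.3  49.3  23.3  -6.3  81.4 102.2]
[[ 0.097  0.993  0.061]
 [ 0.888 -0.114  0.445]
 [ 0.45   0.011 -0.893]]
total [-284.   470.7 -184.4] rows 16 row [-17.8  29.4 -11.5]
total [-512.2  415.9 -219.2] rows 19 row [-27.   21.9 -11.5]
total [-337.3 -139.  -149. ] rows 11 row [-30.7 -12.6 -13.5]
```

Request:
servo_tool([
  {"dx": -24, "dy": 29, "dz": -15, "yaw": 0},
  {"dx": -24, "dy": 29, "dz": -15, "yaw": 0},
  {"dx": -24, "dy": 29, "dz": -15, "yaw": 0},
  {"dx": -24, "dy": 29, "dz": -15, "yaw": 0},
  {"dx": -24, "dy": 29, "dz": -15, "yaw": 0},
  {"dx": -24, "dy": 29, "dz": -15, "yaw": 0},
  {"dx": -24, "dy": 29, "dz": -15, "yaw": 0},
  {"dx": -24, "dy": 29, "dz": -15, "yaw": 0},
  {"dx": -24, "dy": 29, "dz": -15, "yaw": 0},
  {"dx": -24, "dy": 29, "dz": -15, "yaw": 0},
  {"dx": -24, "dy": 29, "dz": -15, "yaw": 0},
  {"dx": -24, "dy": 29, "dz": -15, "yaw": 0},
])

```text
time_s: 12.45
position: [0.2273, 0.7209, 0.4485]
tool_rot: [179.4, -27.6, 83.7]
contact_force: [1.2, 1.3, 0.1]
opening: 0.092
finger_force: 0.0
```

Request:
servo_tool([
  {"dx": -25, "dy": 26, "dz": -11, "yaw": 0},
  {"dx": -25, "dy": 26, "dz": -11, "yaw": 0},
  {"dx": -25, "dy": 26, "dz": -11, "yaw": 0},
  {"dx": -25, "dy": 26, "dz": -11, "yaw": 0},
  {"dx": -25, "dy": 26, "dz": -11, "yaw": 0},
  {"dx": -25, "dy": 26, "dz": -11, "yaw": 0},
  {"dx": -25, "dy": 26, "dz": -11, "yaw": 0},
  {"dx": -25, "dy": 26, "dz": -11, "yaw": 0},
  {"dx": -25, "dy": 26, "dz": -11, "yaw": 0},
  {"dx": -25, "dy": 26, "dz": -11, "yaw": 0},
  {"dx": -25, "dy": 26, "dz": -11, "yaw": 0},
  {"dx": -25, "dy": 26, "dz": -11, "yaw": 0},
])

```text
time_s: 13.45
position: [0.5008, 0.359, 0.4302]
tool_rot: [179.1, -27.5, 83.8]
contact_force: [0.8, 0.7, 0.1]
opening: 0.0919
finger_force: 0.0
```

```bash
python3 - <<'E'
from h import *
p,Rm,s=tool(); print(s['time_s'],p,s['tool_rot'],s['joint_positions'].round(1))
B=go([.70,.10,.42]); C=go([.52,-.25,.40],frm=B)
E
```

```text
13.45 [0.50082684 0.35902497 0.43018275] [179.1490797  -27.51369084  83.78715556] [20.6  1.9 91.3 24.9 74.3 22.9]
total [-214.   227.5  -96.6] rows 9 row [-23.8  25.3 -10.7]
total [-335.1 -138.8 -154.1] rows 11 row [-30.5 -12.6 -14. ]
```

```bash
python3 - <<'E'
from h import *
C=go([.52,-.25,.38])
D=go([.518,-.21,.10],frm=C)
p,Rm,s=tool()
# finger contact: crate -x face centre
th=np.radians(85.5); f=np.array([.523,-.1])-.036*np.array([np.cos(th),np.sin(th)]); print('face',f,'tool x',Rm[:,0].round(3))
E
```

```text
total [-558.3   88.4 -232.9] rows 17 row [-32.8   5.2 -13.7]
total [-94.3 -10.3 266.5] rows 8 row [-11.8  -1.3  33.3]
face [ 0.52017547 -0.13588902] tool x [0.096 0.882 0.462]
```

Request:
servo_tool([
  {"dx": -33, "dy": 5, "dz": -14, "yaw": 0},
  {"dx": -33, "dy": 5, "dz": -14, "yaw": 0},
  {"dx": -33, "dy": 5, "dz": -14, "yaw": 0},
  {"dx": -33, "dy": 5, "dz": -14, "yaw": 0},
  {"dx": -33, "dy": 5, "dz": -14, "yaw": 0},
  {"dx": -33, "dy": 5, "dz": -14, "yaw": 0},
  {"dx": -33, "dy": 5, "dz": -14, "yaw": 0},
  {"dx": -33, "dy": 5, "dz": -14, "yaw": 0},
  {"dx": -33, "dy": 5, "dz": -14, "yaw": 0},
  {"dx": -33, "dy": 5, "dz": -14, "yaw": 0},
  {"dx": -33, "dy": 5, "dz": -14, "yaw": 0},
  {"dx": -33, "dy": 5, "dz": -14, "yaw": 0},
])

```text
time_s: 14.45
position: [0.5103, -0.0759, 0.3969]
tool_rot: [179.1, -27.3, 83.8]
contact_force: [0.7, 0.6, 0.3]
opening: 0.0919
finger_force: 0.0
```

Request:
servo_tool([
  {"dx": -33, "dy": 5, "dz": -14, "yaw": 0},
  {"dx": -33, "dy": 5, "dz": -14, "yaw": 0},
  {"dx": -33, "dy": 5, "dz": -14, "yaw": 0},
  {"dx": -33, "dy": 5, "dz": -14, "yaw": 0},
  {"dx": -32, "dy": 5, "dz": -14, "yaw": 0},
  {"dx": 0, "dy": 0, "dz": 0, "yaw": 0},
])

```text
time_s: 14.95
position: [0.5144, -0.2591, 0.3816]
tool_rot: [179.3, -27.2, 83.5]
contact_force: [-0.5, 0.6, -0.9]
opening: 0.0921
finger_force: 0.0
```

```bash
python3 - <<'E'
from h import *
p,Rm,s=tool(); print(s['time_s'],p,s['tool_rot'],s['joint_positions'].round(1))
C=go([.518,-.22,.15]); D=go([.518,-.21,.035],frm=C)
w=save('wrist','w1'); t=save('top','t1')
cv2.imwrite('pics/m1.png',np.hstack([cv2.resize(w,(400,300)),cv2.resize(t,(400,300))])[:,:,::-1])
E
```

```text
14.95 [ 0.5144014  -0.25912191  0.38157086] [179.3202523  -27.15805174  83.48392476] [-41.8  17.3  78.4  22.6  99.4 -34.4]
total [-70.8  -3.5 223.9] rows 7 row [-10.1  -0.5  32. ]
total [-43.7  -2.4 106.8] rows 4 row [-10.9  -0.6  26.7]
```

View pics/m1.png

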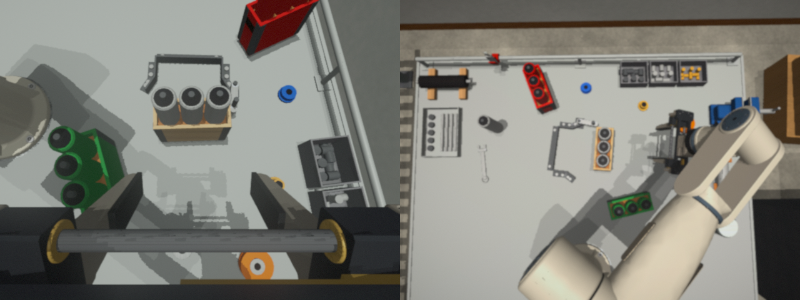

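```bash
python3 - <<'E'
from h import *
C=go([.519,-.215,.12]); D=go([.519,-.19,.018],frm=C)
E
```

```text
total [-84.9  -2.8 251.5] rows 7 row [-12.1  -0.4  35.9]
total [-24.7  -4.  102. ] rows 3 row [-8.2 -1.3 34. ]
```

Request:
servo_tool([
  {"dx": -12, "dy": 0, "dz": 36, "yaw": 0},
  {"dx": -12, "dy": 0, "dz": 36, "yaw": 0},
  {"dx": -12, "dy": 0, "dz": 36, "yaw": 0},
  {"dx": -12, "dy": 0, "dz": 36, "yaw": 0},
  {"dx": -12, "dy": -1, "dz": 36, "yaw": 0},
  {"dx": -12, "dy": -1, "dz": 36, "yaw": 0},
  {"dx": -12, "dy": -1, "dz": 36, "yaw": 0},
  {"dx": -8, "dy": -1, "dz": 30, "yaw": 0},
  {"dx": -8, "dy": -1, "dz": 25, "yaw": 0},
  {"dx": -4, "dy": -1, "dz": 20, "yaw": 0},
  {"dx": 0, "dy": 0, "dz": 0, "yaw": 0},
  {"dx": 0, "dy": 0, "dz": 0, "yaw": 0},
])

```text
time_s: 16.05
position: [0.5175, -0.1938, 0.0441]
tool_rot: [179.4, -27.4, 83.7]
contact_force: [0.7, 0.2, 0.7]
opening: 0.0918
finger_force: 0.0
```

```bash
python3 - <<'E'
from h import *
p,Rm,s=tool(); print(s['time_s'],p,s['tool_rot'],s['joint_positions'].round(1)); print(Rm.round(3))
C=go([.5195,-.185,.018]); D=go([.5205,-.158,.018],frm=C)
w=save('wrist','w2'); t=save('scene','s2')
cv2.imwrite('pics/m2.png',np.hstack([cv2.resize(w,(400,300)),cv2.resize(t[100:340,150:470],(400,300))])[:,:,::-1])
E
```

```text
16.05 [ 0.51754378 -0.19380688  0.04411713] [179.43101516 -27.38563695  83.72463768] [-37.1  32.1 101.7  26.6  63.2 -46.4]
[[ 0.097  0.993  0.06 ]
 [ 0.883 -0.114  0.456]
 [ 0.46   0.009 -0.888]]
total [-4.1  0.7 27.3] rows 1 row [-4.1  0.7 27.3]
total [23.9 -2.1 12.4] rows 1 row [23.9 -2.1 12.4]
```

View pics/m2.png

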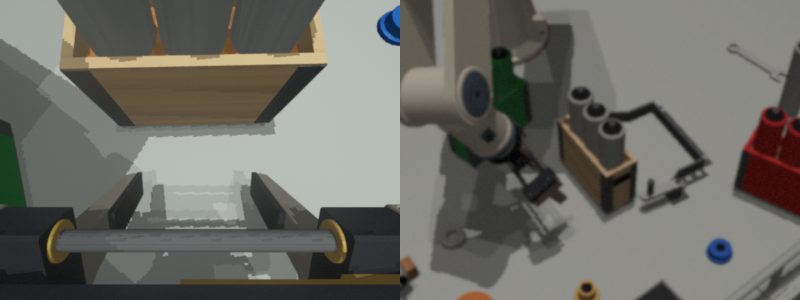

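Request:
servo_tool([
  {"dx": -2, "dy": 0, "dz": 14, "yaw": 0},
  {"dx": -2, "dy": 1, "dz": 13, "yaw": 0},
  {"dx": 0, "dy": 0, "dz": 0, "yaw": 0},
  {"dx": 9, "dy": -1, "dz": 5, "yaw": 0},
  {"dx": 9, "dy": 0, "dz": 4, "yaw": 0},
  {"dx": 6, "dy": 0, "dz": 3, "yaw": 0},
  {"dx": 4, "dy": 0, "dz": 2, "yaw": 0},
  {"dx": 4, "dy": 0, "dz": 2, "yaw": 0},
  {"dx": 4, "dy": 0, "dz": 2, "yaw": 0},
  {"dx": 4, "dy": 0, "dz": 2, "yaw": 0},
])

```text
time_s: 16.98
position: [0.5234, -0.1408, 0.0185]
tool_rot: [179.4, -27.4, 83.7]
contact_force: [0.2, 0.8, 0.8]
opening: 0.0922
finger_force: 0.0
```

Request:
servo_tool([
  {"dx": 4, "dy": 0, "dz": 2, "yaw": 0},
  {"dx": 4, "dy": 0, "dz": 2, "yaw": 0},
  {"dx": 4, "dy": 0, "dz": 2, "yaw": 0},
  {"dx": 4, "dy": 0, "dz": 2, "yaw": 0},
])

```text
time_s: 17.32
position: [0.5253, -0.125, 0.0183]
tool_rot: [179.4, -27.2, 83.7]
contact_force: [-3.4, -10.1, 2.9]
opening: 0.092
finger_force: 6.0
```

```bash
cat >> h.py <<'E'
def crate_fit(n='top',z=.13):
    eyes.get_image(n)
    for q in finder.regions_of(n,'crate')[:4]:
        print('crate',round(q['p'],2),np.round(q['pixel']),q['mask'].sum())
E
python3 - <<'E'
from h import *
p,Rm,s=tool(); print(p,s['contact_force'],s['wrist_torque'],s['time_s'])
t=save('top','t3'); crate_fit()
cv2.imwrite('pics/m3.png',cv2.resize(t[170:305,220:400],(800,600),interpolation=cv2.INTER_CUBIC)[:,:,::-1])
E
```

```text
[ 0.52529332 -0.12502009  0.01834868] [ -3.37625273 -10.14433824   2.86903313] [-1.82292754  0.67780628  0.38235302] 17.3167
crate 0.92 [239. 323.] 1986
crate 0.82 [139. 222.] 2474
```

Request:
servo_tool([
  {"dx": 5.3, "dy": -0.3, "dz": 2.7, "yaw": 0},
  {"dx": 5.3, "dy": -0.3, "dz": 2.7, "yaw": 0},
  {"dx": 5.3, "dy": -0.3, "dz": 2.7, "yaw": 0},
  {"dx": 5.3, "dy": -0.3, "dz": 2.7, "yaw": 0},
  {"dx": 5.3, "dy": -0.3, "dz": 2.7, "yaw": 0},
  {"dx": 5.3, "dy": -0.3, "dz": 2.7, "yaw": 0},
  {"dx": 5.3, "dy": -0.3, "dz": 2.7, "yaw": 0},
  {"dx": 5.3, "dy": -0.3, "dz": 2.7, "yaw": 0},
  {"dx": 5.3, "dy": -0.3, "dz": 2.7, "yaw": 0},
  {"dx": 5.3, "dy": -0.3, "dz": 2.7, "yaw": 0},
])

```text
time_s: 18.3
position: [0.5309, -0.0665, 0.0192]
tool_rot: [179.2, -27.1, 83.7]
contact_force: [0.1, -11.7, 3.6]
opening: 0.0918
finger_force: 6.1
```

```bash
python3 - <<'E'
from h import *
p,Rm,s=tool(); print(p,s['contact_force'],s['wrist_torque'],s['time_s'])
t=save('top','t4'); crate_fit(); w=save('wrist','w4')
o=np.zeros((600,800,3),np.uint8); o[:420,:560]=cv2.resize(t[170:305,220:400],(560,420),interpolation=cv2.INTER_CUBIC); o[420:,:240]=cv2.resize(w,(240,180))
cv2.imwrite('pics/m4.png',o[:,:,::-1])
E
```

```text
[ 0.53085457 -0.06649961  0.01915106] [  0.12503741 -11.73243553   3.62129096] [-1.86840439  0.1650432  -0.02498509] 18.3
crate 0.87 [142. 221.] 2419
crate 0.8 [235. 300.] 2133
```

View pics/m4.png

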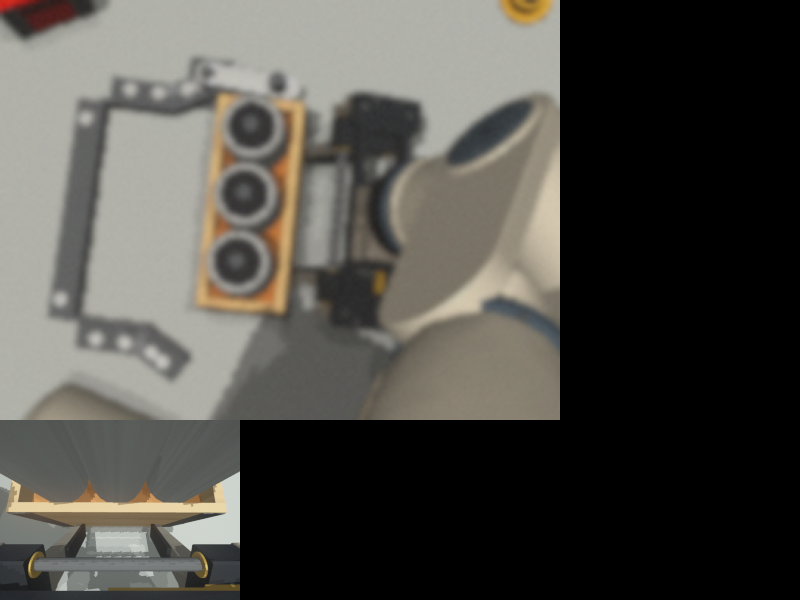

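```bash
python3 - <<'E'
from h import *
eyes.get_image('top')
def c(u,v,z,k=3.111): return ray('top',(170+v/k-.5,220+u/k-.5),z)[:2]
C=np.array([c(*p,.13) for p in [(218,93),(307,100),(290,315),(197,306)]])
th=np.radians(82.3); ex=np.array([np.cos(th),np.sin(th)]); ey=np.array([-ex[1],ex[0]]); B=np.array([.535,.075])
b=lambda q:np.round([(q-B)@ex*1000,(q-B)@ey*1000],1)
print('corners in bay',[b(q) for q in C],'ctr',b(C.mean(0)))
ay=(C[2]+C[3]-C[0]-C[1])/2; print('yaw',np.degrees(np.arctan2(ay[1],ay[0]))-90)
rl=np.array([c(*p,.223) for p in [(252,123),(246,193),(240,262)]]); print('rollers',[b(q) for q in rl]); d=rl[2]-rl[0];print(np.degrees(np.arctan2(d[1],d[0]))-90)
for p,z in [((207,72),.044),((278,82),.084),((303,88),.044)]: print('dog',b(c(*p,z)))
p,Rm,s=tool(); print('tcp',b(p[:2]))
E
```

```text
corners in bay [array([-71.6, -99.6]), array([-145.5, -102.4]), array([-152.5,   75.4]), array([-76.2,  77. ])] ctr [-111.5  -12.4]
yaw 84.18559644473791
rollers [array([-107.9,  -65.4]), array([-109.9,  -11.1]), array([-111.8,   41.9])]
84.353126002372
dog [ -52.8 -130.1]
dog [-117.8 -122.1]
dog [-138.5 -125.8]
tcp [-140.2  -14.5]
```

```bash
python3 - <<'E'
from h import *
p,Rm,s=tool()
go(p+[.0020,.060,-.001],6); go(p+[.002,.09,-.001],6)
E
```

```text
total [52.8 -5.  28.2] rows 11 row [ 4.8 -0.5  2.6]
total [79.3 -8.5 41.8] rows 16 row [ 5.  -0.5  2.6]
```

Request:
servo_tool([
  {"dx": 5.3, "dy": -0.7, "dz": 2.8, "yaw": 0.15},
  {"dx": 5.3, "dy": -0.7, "dz": 2.8, "yaw": 0.15},
  {"dx": 5.3, "dy": -0.7, "dz": 2.8, "yaw": 0.15},
  {"dx": 5.3, "dy": -0.7, "dz": 2.8, "yaw": 0.15},
  {"dx": 5.3, "dy": -0.7, "dz": 2.8, "yaw": 0.15},
  {"dx": 5.3, "dy": -0.7, "dz": 2.8, "yaw": 0.15},
  {"dx": 5.3, "dy": -0.7, "dz": 2.8, "yaw": 0.15},
  {"dx": 5.3, "dy": -0.7, "dz": 2.8, "yaw": 0.15},
  {"dx": 5.3, "dy": -0.7, "dz": 2.8, "yaw": 0.15},
  {"dx": 5.3, "dy": -0.7, "dz": 2.8, "yaw": 0.15},
])

```text
time_s: 19.38
position: [0.5307, -0.013, 0.0182]
tool_rot: [179.7, -26.5, 82.1]
contact_force: [-49.1, -90.6, 50.8]
opening: 0.0916
finger_force: 48.9
```

```bash
python3 - <<'E'
from h import *
p,Rm,s=tool(); print(p,s['tool_rot'],s['contact_force'],s['wrist_torque'],s['time_s'])
t=save('top','t5'); w=save('wrist','w5')
o=np.zeros((600,800,3),np.uint8); o[:420,:560]=cv2.resize(t[170:305,220:400],(560,420),interpolation=cv2.INTER_CUBIC); o[420:,:240]=cv2.resize(w,(240,180))
cv2.imwrite('pics/m5.png',o[:,:,::-1])
E
```

```text
[ 0.53068002 -0.01296789  0.01817873] [179.74763452 -26.51657993  82.13052164] [-49.13087157 -90.64956633  50.75852639] [-10.92631005   4.77112077  -1.36162904] 19.3833
```

View pics/m5.png

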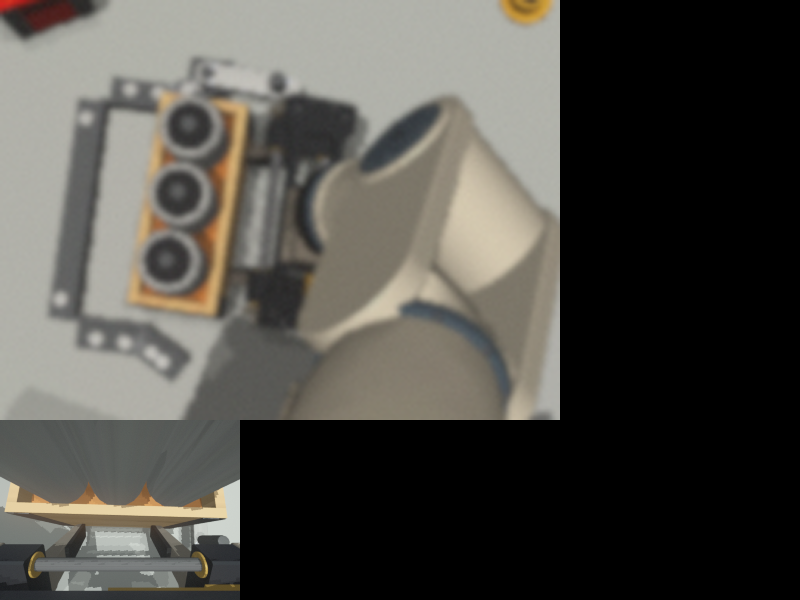

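Request:
servo_tool([
  {"dx": -2.6, "dy": 0, "dz": -1.4, "yaw": 0},
  {"dx": -5, "dy": 0, "dz": -2.6, "yaw": 0},
  {"dx": -5, "dy": 0, "dz": -2.6, "yaw": 0},
  {"dx": -5, "dy": 0, "dz": -2.6, "yaw": 0},
  {"dx": 0, "dy": 0, "dz": 0, "yaw": 0},
])

```text
time_s: 19.9
position: [0.5269, -0.0239, 0.0184]
tool_rot: [-179.8, -27.4, 81.9]
contact_force: [-0.6, 1.4, 0.6]
opening: 0.0917
finger_force: 0.0
```

```bash
python3 - <<'E'
from h import *
eyes.get_image('top')
def c(u,v,z,k=3.111): return ray('top',(170+v/k-.5,220+u/k-.5),z)[:2]
C=np.array([c(*p,.13) for p in [(160,95),(247,105),(217,315),(129,300)]])
th=np.radians(82.3); ex=np.array([np.cos(th),np.sin(th)]); ey=np.array([-ex[1],ex[0]]); B=np.array([.535,.075])
b=lambda q:np.round([(q-B)@ex*1000,(q-B)@ey*1000],1)
print('corners in bay',[b(q) for q in C],'ctr',b(C.mean(0)))
ay=(C[2]+C[3]-C[0]-C[1])/2; print('yaw',np.degrees(np.arctan2(ay[1],ay[0]))-90)
rl=np.array([c(*p,.223) for p in [(190,123),(178,192),(168,261)]]); print('rollers',[b(q) for q in rl]); d=rl[2]-rl[0];print(np.degrees(np.arctan2(d[1],d[0]))-90)
p,Rm,s=tool(); print('tcp',b(p[:2]),p,s['contact_force'],s['tool_rot'],s['time_s'])
for k in [(.0375,.0945,-.088),(-.0375,.0945,-.088),(.0375,.0945,-.16)]: 
  q=Rm@k+p; print(b(q[:2]),q[2])
E
```

```text
corners in bay [array([-24.2, -92.3]), array([-96.7, -92.5]), array([-93.3,  82.4]), array([-20.4,  78.6])] ctr [-58.7  -6. ]
yaw 81.12986992539587
rollers [array([-60.5, -59.8]), array([-58. ,  -5.8]), array([-57.1,  47.6])]
80.475172113371
tcp [-98.5  -5.1] [ 0.52685125 -0.02334152  0.01835416] [0.11713695 0.02066181 0.16101601] [-179.75212007  -27.39880253   81.92755464] 19.95
[-106.2  -99.9] 0.11337584878147008
[-172.8  -99.5] 0.07886225656873896
[-139.3 -100. ] 0.17729865077203388
```

Request:
servo_tool([
  {"dx": 4.4, "dy": 0, "dz": 2.3, "yaw": -0.5},
  {"dx": 3.6, "dy": 0, "dz": 1.8, "yaw": -0.5},
  {"dx": 2.7, "dy": -1.3, "dz": 1.4, "yaw": 0},
  {"dx": 2.7, "dy": -1.3, "dz": 1.4, "yaw": 0},
])

```text
time_s: 20.28
position: [0.5286, -0.0091, 0.0185]
tool_rot: [179.4, -27.2, 83.2]
contact_force: [3.3, -9.7, 2.1]
opening: 0.0918
finger_force: 4.9
```

Request:
servo_tool([
  {"dx": 2.7, "dy": -1.5, "dz": 1.4, "yaw": 0},
  {"dx": 2.7, "dy": -1.5, "dz": 1.4, "yaw": 0},
])

```text
time_s: 20.45
position: [0.5269, -0.0031, 0.0187]
tool_rot: [179.4, -27.2, 83.2]
contact_force: [3.5, -10.2, 1.5]
opening: 0.0914
finger_force: 4.7
```

Request:
servo_tool([
  {"dx": 2.7, "dy": -1.2, "dz": 1.4, "yaw": 0},
  {"dx": 2.7, "dy": -0.6, "dz": 1.4, "yaw": 0},
  {"dx": 2.7, "dy": -0.1, "dz": 1.4, "yaw": 0},
])

```text
time_s: 20.7
position: [0.5254, 0.0063, 0.0186]
tool_rot: [179.4, -27.2, 83.2]
contact_force: [0.7, -10.9, 2.8]
opening: 0.0916
finger_force: 5.9
```

```bash
python3 - <<'E'
from h import *
p,Rm,s=tool(); print(p,s['contact_force'],s['time_s'])
t=save('top','t6'); cv2.imwrite('pics/m6.png',cv2.resize(t[180:285,230:370],(800,600),interpolation=cv2.INTER_CUBIC)[:,:,::-1])
E
```

```text
[0.52544985 0.00627863 0.01864725] [  0.71618689 -10.91909603   2.84770375] 20.7
```

View pics/m6.png

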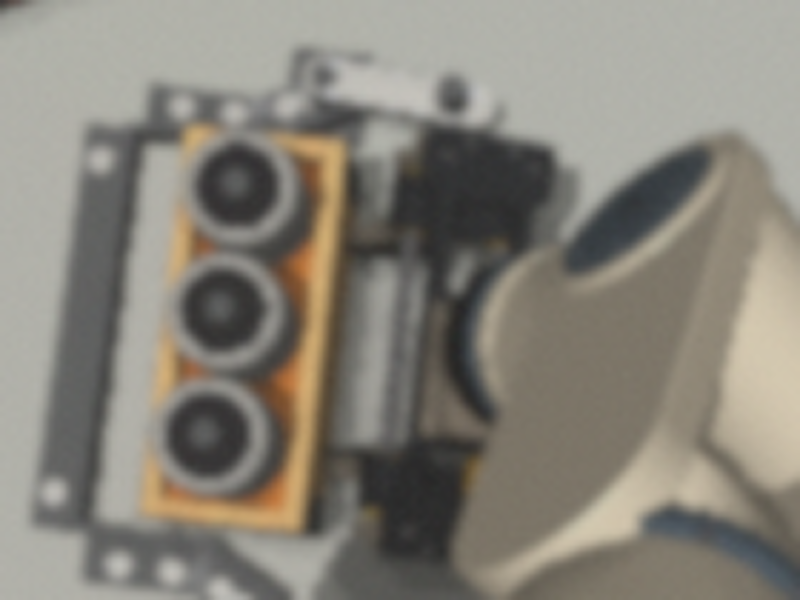

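```bash
cat >> h.py <<'E'
th=np.radians(82.3); ex=np.array([np.cos(th),np.sin(th)]); ey=np.array([-ex[1],ex[0]]); B=np.array([.535,.075])
b=lambda q:np.round([(q-B)@ex*1000,(q-B)@ey*1000],1)
E
python3 - <<'E'
from h import *
eyes.get_image('top'); k=5.714
def c(u,v,z): return ray('top',(180+v/k-.5,230+u/k-.5),z)[:2]
C=np.array([c(*p,.13) for p in [(185,125),(347,140),(305,530),(143,515)]])
print([b(q) for q in C],b(C.mean(0)))
ay=(C[2]+C[3]-C[0]-C[1])/2; print('yaw',np.degrees(np.arctan2(ay[1],ay[0]))-90)
rl=np.array([c(*p,.223) for p in [(237,183),(220,308),(205,434)]]); print([b(q) for q in rl]); d=rl[2]-rl[0];print(np.degrees(np.arctan2(d[1],d[0]))-90)
x,y=c(135,150,0),c(93,520,0);d=y-x;print('back',b(x),b(y),np.degrees(np.arctan2(d[1],d[0]))-90)
p,Rm,s=tool(); print('tcp',b(p[:2]))
E
```

```text
[array([ -1.5, -86.2]), array([-74.8, -87.9]), array([-77.7,  88. ]), array([-5.4, 89.8])] [-39.8   0.9]
yaw 83.42249842842574
[array([-38.5, -51.2]), array([-38.1,   1.8]), array([-38.6,  54.7])]
82.3554360747377
back [ 38.5 -89.4] [35.2 93.5] 83.33974825282593
tcp [-69.    0.4]
```

Request:
servo_tool([
  {"dx": 2.7, "dy": 0, "dz": 1.4, "yaw": 0},
  {"dx": 2.7, "dy": 0, "dz": 1.4, "yaw": 0},
  {"dx": 2.7, "dy": 0, "dz": 1.4, "yaw": 0},
  {"dx": 2.7, "dy": 0, "dz": 1.4, "yaw": 0},
  {"dx": 2.7, "dy": 0, "dz": 1.4, "yaw": 0},
])

```text
time_s: 21.22
position: [0.5265, 0.0216, 0.0185]
tool_rot: [179.5, -27.2, 83.2]
contact_force: [-1.5, -11.8, 4.2]
opening: 0.0919
finger_force: 6.1
```

Request:
servo_tool([
  {"dx": 2.7, "dy": 0, "dz": 1.4, "yaw": 0},
  {"dx": 2.7, "dy": 0, "dz": 1.4, "yaw": 0},
  {"dx": 2.7, "dy": 0, "dz": 1.4, "yaw": 0},
  {"dx": 2.7, "dy": 0, "dz": 1.4, "yaw": 0},
])

```text
time_s: 21.55
position: [0.5278, 0.0338, 0.0184]
tool_rot: [179.5, -27.2, 83.2]
contact_force: [-1.1, -12.2, 3.3]
opening: 0.0918
finger_force: 6.1
```

Request:
servo_tool([
  {"dx": 2, "dy": 0, "dz": 1, "yaw": 0},
  {"dx": 2, "dy": 0, "dz": 1, "yaw": 0},
])

```text
time_s: 21.72
position: [0.5284, 0.0382, 0.0185]
tool_rot: [179.5, -27.2, 83.2]
contact_force: [-1.4, -12.1, 4.2]
opening: 0.092
finger_force: 6.1
```

Request:
servo_tool([
  {"dx": 1.5, "dy": 0, "dz": 0.8, "yaw": 0},
  {"dx": 1.5, "dy": 0, "dz": 0.8, "yaw": 0},
])

```text
time_s: 21.88
position: [0.5287, 0.0416, 0.0184]
tool_rot: [179.5, -27.2, 83.2]
contact_force: [-1.8, -11.4, 3.4]
opening: 0.0923
finger_force: 6.1
```

Request:
servo_tool([
  {"dx": 1, "dy": 0, "dz": 0.5, "yaw": 0},
  {"dx": 1, "dy": 0, "dz": 0.5, "yaw": 0},
])

```text
time_s: 22.05
position: [0.529, 0.0438, 0.0184]
tool_rot: [179.5, -27.2, 83.2]
contact_force: [-1.2, -11.7, 3.7]
opening: 0.0919
finger_force: 6.1
```

Request:
servo_tool([
  {"dx": 1, "dy": 0, "dz": 0.5, "yaw": 0},
])

```text
time_s: 22.13
position: [0.529, 0.0448, 0.0184]
tool_rot: [179.5, -27.2, 83.2]
contact_force: [-3.9, -17.6, 4.5]
opening: 0.0919
finger_force: 8.9
```

Request:
servo_tool([
  {"dx": 1, "dy": 0, "dz": 0.5, "yaw": 0},
])

```text
time_s: 22.22
position: [0.529, 0.0452, 0.0183]
tool_rot: [179.5, -27.1, 83.2]
contact_force: [-7.9, -25.0, 10.1]
opening: 0.0915
finger_force: 12.4
```

Request:
servo_tool([
  {"dx": 0.5, "dy": 0, "dz": 0.2, "yaw": 0.5},
])

```text
time_s: 22.3
position: [0.5286, 0.0456, 0.0182]
tool_rot: [179.8, -27.1, 82.7]
contact_force: [-8.3, -19.6, 7.6]
opening: 0.0918
finger_force: 10.2
```

Request:
servo_tool([
  {"dx": 0.5, "dy": 0, "dz": 0.2, "yaw": 0.5},
])

```text
time_s: 22.38
position: [0.5281, 0.0463, 0.0182]
tool_rot: [-179.9, -27.1, 82.1]
contact_force: [-9.3, -21.0, 8.1]
opening: 0.0923
finger_force: 11.3
```

Request:
servo_tool([
  {"dx": 0.6, "dy": 0, "dz": 0.3, "yaw": 0},
])

```text
time_s: 22.47
position: [0.5282, 0.0464, 0.0181]
tool_rot: [-179.9, -27.1, 82.1]
contact_force: [-13.0, -27.1, 11.8]
opening: 0.0922
finger_force: 14.3
```

Request:
servo_tool([
  {"dx": 0.5, "dy": 0, "dz": 0.3, "yaw": 0},
])

```text
time_s: 22.55
position: [0.5282, 0.0465, 0.0181]
tool_rot: [-180.0, -27.0, 82.2]
contact_force: [-13.9, -31.1, 13.9]
opening: 0.092
finger_force: 16.2
```

```bash
python3 - <<'E'
from h import *
p,Rm,s=tool(); print(p,b(p[:2]),s['contact_force'],s['wrist_torque'],s['tool_rot'],s['time_s'])
E
```

```text
[0.52823818 0.04647745 0.01810547] [-29.2   2.9] [-13.91017338 -31.06103901  13.85003543] [-4.08113271  1.38840758  0.36068668] [-179.95447982  -27.04703698   82.17326912] 22.55
```

Request:
servo_tool([
  {"dx": -2, "dy": 0, "dz": -1, "yaw": 0},
  {"dx": -5, "dy": 0, "dz": -2.5, "yaw": 0},
  {"dx": -15, "dy": 0, "dz": -8, "yaw": 0},
  {"dx": -25, "dy": 0, "dz": -13, "yaw": 0},
  {"dx": -25, "dy": 0, "dz": -13, "yaw": 0},
  {"dx": -25, "dy": 0, "dz": -15, "yaw": 0},
  {"dx": 0, "dy": 0, "dz": -30, "yaw": 0},
  {"dx": 0, "dy": 0, "dz": -30, "yaw": 0},
  {"dx": 0, "dy": 0, "dz": -30, "yaw": 0},
  {"dx": 0, "dy": 0, "dz": 0, "yaw": 0},
])

```text
time_s: 23.38
position: [0.5105, -0.1034, 0.1046]
tool_rot: [179.8, -27.3, 82.1]
contact_force: [1.1, -0.1, 0.4]
opening: 0.0922
finger_force: 0.0
```

```bash
python3 - <<'E'
from h import *
p,Rm,s=tool(); print(p,b(p[:2]),s['contact_force'],s['tool_rot'],s['time_s'])
t=save('top','t7'); w=save('wrist','w7')
o=np.zeros((600,800,3),np.uint8); o[:300,:400]=cv2.resize(w,(400,300)); o[:300,400:]=cv2.resize(t[180:285,230:370],(400,300),interpolation=cv2.INTER_CUBIC)
o=np.zeros((450,1200,3),np.uint8); o[:,:600]=cv2.resize(w,(600,450)); o[:,600:]=cv2.resize(t[180:285,230:370],(600,450),interpolation=cv2.INTER_CUBIC)
cv2.imwrite('pics/m7.png',cv2.resize(o,(800,300),interpolation=cv2.INTER_AREA)[:,:,::-1])
for t in ['dog','dog_post','crate']:
  for q in finder.regions_of('wrist',t)[:2]: print(t,round(q['p'],2),q['pixel'],q['mask'].sum())
print('exp post',proj('wrist',[.6415,-.058,.064]),'pivot',proj('wrist',[.6568,.0056,.044]))
th=np.radians(82.3)
for y in (-88,88): print('home corner',proj('wrist',list(B-.036*ex+ey*y/1000)+[.13]))
E
```

```text
[ 0.51048187 -0.10336832  0.10462316] [-180.     0.4] [ 1.0628094  -0.07806309  0.40113305] [179.81465828 -27.26442364  82.10923239] 23.3833
dog 0.64 [181.2, 465.9] 3375
dog_post 0.76 [180.4, 469.2] 3350
dog_post 0.55 [56.7, 311.4] 33331
crate 0.94 [14.3, 510.3] 3471
crate 0.71 [58.5, 312.2] 33439
exp post (np.float64(197.69810317640776), np.float64(484.32581954785036)) pivot (np.float64(132.19257660906314), np.float64(473.0033379949247))
home corner (np.float64(36.34484650709413), np.float64(463.7293538779037))
home corner (np.float64(38.66258858549379), np.float64(177.96612057244832))
```

View pics/m7.png

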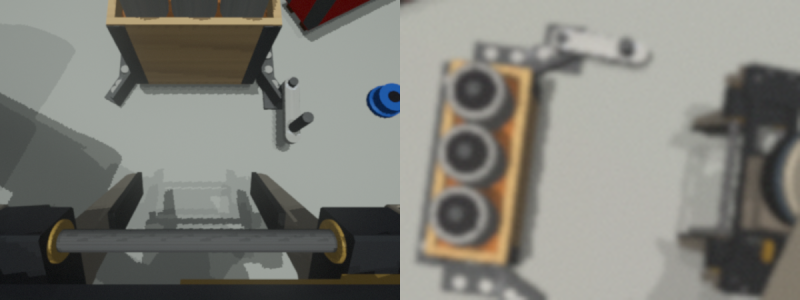

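The crate stands square against the back stop: its wall-top corners sit at the predicted pixels (about row 38 on both sides of the wrist image), and the post is where I measured it. Next I'll shut the fingers and come up outside the dog post.

Request:
servo_tool([
  {"dx": 0, "dy": 20, "dz": 0, "yaw": 0},
  {"dx": 0, "dy": 35, "dz": 0, "yaw": 0},
  {"dx": 0, "dy": 35, "dz": 0, "yaw": 0},
  {"dx": 0, "dy": 35, "dz": 0, "yaw": 0},
  {"dx": 0, "dy": 30, "dz": 0, "yaw": 0},
  {"dx": 0, "dy": 10, "dz": 0, "yaw": 0},
  {"dx": 0, "dy": 0, "dz": 0, "yaw": 0},
  {"dx": 0, "dy": 0, "dz": 0, "yaw": 0},
], fingers=1, squeeze=5)

```text
time_s: 24.3
position: [0.6697, -0.1226, 0.0984]
tool_rot: [-179.6, -27.4, 82.0]
contact_force: [-0.3, 0.8, -0.8]
opening: 0.0405
finger_force: 0.0
```

Request:
servo_tool([
  {"dx": 9.5, "dy": 0, "dz": 18.5, "yaw": 0},
  {"dx": 9.5, "dy": 0, "dz": 18.5, "yaw": 0},
  {"dx": 9.5, "dy": 0, "dz": 18.5, "yaw": 0},
  {"dx": 9.5, "dy": 0, "dz": 18.5, "yaw": 0},
  {"dx": 0, "dy": 0, "dz": 0, "yaw": 0},
])

```text
time_s: 24.72
position: [0.6765, -0.0531, 0.0493]
tool_rot: [-179.4, -27.5, 81.9]
contact_force: [-0.5, 0.3, -0.7]
opening: 0.0075
finger_force: 0.0
```

```bash
python3 - <<'E'
from h import *
p,Rm,s=tool(); print(p,b(p[:2]),s['contact_force'],s['tool_rot'],s['opening'],s['time_s'])
t=save('top','t8'); w=save('wrist','w8')
for t in ['dog','dog_post']:
  for q in finder.regions_of('wrist',t)[:2]: print(t,round(q['p'],2),q['pixel'],q['mask'].sum())
print('exp post',proj('wrist',[.6415,-.058,.064]))
E
```

```text
[ 0.67650754 -0.05306688  0.04928738] [-108.  -157.4] [-0.50500093  0.31700002 -0.68137798] [-179.39606652  -27.47139111   81.90090136] 0.007482499889813716 24.7167
dog 0.91 [251.0, 265.3] 4422
dog 0.58 [196.7, 261.4] 9787
dog_post 0.9 [247.6, 265.3] 4513
exp post (np.float64(279.15807446123097), np.float64(249.3299600262314))
```

Request:
servo_tool([
  {"dx": 3, "dy": 0, "dz": -6, "yaw": 0},
  {"dx": -3, "dy": -2, "dz": -1.5, "yaw": 0},
  {"dx": 0, "dy": -4, "dz": 0, "yaw": 0},
  {"dx": 0, "dy": -4, "dz": 0, "yaw": 0},
  {"dx": 0, "dy": -4, "dz": 0, "yaw": 0},
  {"dx": 0, "dy": -4, "dz": 0, "yaw": 0},
  {"dx": 0, "dy": -4, "dz": 0, "yaw": 0},
])

```text
time_s: 25.5
position: [0.6575, -0.0569, 0.0584]
tool_rot: [-179.8, -27.4, 81.9]
contact_force: [0.0, -1.0, -1.0]
opening: 0.0005
finger_force: 0.0
```

```bash
cat >> h.py <<'E'
def post():
    save('wrist','w%d'%(readout.state()['time_s']*100))
    for q in finder.regions_of('wrist','dog_post')[:1]:
        P=ray('wrist',q['pixel'],.055)[:2]; print('post~',round(q['p'],2),q['pixel'],q['mask'].sum(),b(P))
    p,Rm,s=tool(); print('tcp',b(p[:2]),p[2],s['contact_force'].round(1),s['tool_rot'].round(1),s['time_s'])
    pv=B+ex*-.0525+ey*-.130
    m=finder.regions_of('wrist','dog_post')[0]['mask']
    best=max(((np.mean([m[min(479,max(0,int(r))),min(639,max(0,int(c)))] for z in np.linspace(.046,.082,8) for r,c in [proj('wrist',list(pv+.064*(-np.sin(a)*ex+np.cos(a)*ey))+[z])]]),t) for t in range(0,100,4) for a in [np.radians(t)]))
    print('theta guess',best)
E
python3 -c "
from h import *
post()"
```

```text
post~ 0.91 [229.1, 299.2] 3223 [ -86.4 -129. ]
tcp [-114.2 -138.8] 0.058339174586150844 [-0.3 -0.1  1. ] [-179.7  -27.4   81.9] 25.6
theta guess (np.float64(1.0), 92)
```

Request:
servo_tool([
  {"dx": 0, "dy": -4, "dz": 0, "yaw": 0},
  {"dx": 0, "dy": -4, "dz": 0, "yaw": 0},
  {"dx": 0, "dy": -4, "dz": 0, "yaw": 0},
  {"dx": 0, "dy": -4, "dz": 0, "yaw": 0},
  {"dx": 0.9, "dy": -4, "dz": 0.5, "yaw": 0},
])

```text
time_s: 26.07
position: [0.638, -0.0532, 0.0585]
tool_rot: [-179.8, -27.4, 82.0]
contact_force: [-0.5, 0.0, -0.9]
opening: 0.0005
finger_force: 0.0
```

```bash
python3 -c "
from h import *
post()"
```

```text
post~ 0.95 [224.8, 329.4] 2904 [ -82.4 -128.6]
tcp [-113.  -118.9] 0.0585070178337509 [-0.  -0.6  0.2] [-179.7  -27.4   81.9] 26.1667
theta guess (np.float64(0.875), 92)
```

```bash
python3 - <<'E'
from h import *
c=eyes.get_calibration('wrist');K=np.array(c['camera_matrix']);M=np.linalg.inv(np.array(c['hand_eye']))
def pt(P): p=K@(M[:3,:3]@np.array(P)+M[:3,3]); return np.round([p[1]/p[2],p[0]/p[2]],1)
for x in (-.02,-.01,0,.01): print(x,pt([x,-.046,0]),pt([x,.046,0]),pt([x,.064,0]),pt([x,0,0]))
import glob; f=sorted(glob.glob('pics/w2*.png'))[-1]; im=cv2.imread(f); print(f)
g=cv2.cvtColor(im,cv2.COLOR_BGR2GRAY); sub=cv2.resize(g[150:370,220:420],(50,44),interpolation=cv2.INTER_AREA)
for i,r_ in enumerate(sub): print(150+i*5,''.join(' .:-=+*#%@'[min(9,v//26)] for v in r_))
E
```

```text
-0.02 [300.9 242.2] [300.8 387.2] [300.8 415.6] [300.9 314.7]
-0.01 [286.3 241.3] [286.2 388.1] [286.2 416.8] [286.3 314.7]
0 [271.3 240.4] [271.2 389. ] [271.2 418.1] [271.3 314.7]
0.01 [255.9 239.4] [255.8 389.9] [255.8 419.4] [255.9 314.6]
pics/w2606.png
150 :::.........:-=--:-=***==*************************
155 ::::........:==--:--+*+-=*************************
160 :::::........==--:-----==*************************
165 :::::........-=-------==+*************************
170 ::::::.......-=-:--=--===+************************
175 ------:.....:===::---=***++=+*********************
180 ------:::::::===-:---=***+---=*++*****************
185 -------------=====:--=++*=---=*==*****************
190 ================+*-:-===*+---+*==*****************
195 =================*+::-==***+***-=*****************
200 *++***+***+*++++**+-:--=*******-=*****************
205 ******************+--:-=******+-=*****************
210 ******************+---:=******+-=*****************
215 ******************+---:=******+-=*****************
220 ******************+----+******+-=*****************
225 *************
[... 877 characters left out ...]
**++=------:.:..-------**********+++++++
310 ++++++++++++++-------:.:..-------=++++++++++++++++
315 +++++++++++++=-------:.:..:-------++++++++++++++++
320 +++++++++++++--------.....:-------=***+***++++++++
325 ++++++++++++---------.....:--------+********++++++
330 ------::::::::::::::-.....::::::::::---------:::--
335 ....................:.....::......................
340 ....................:.....::......................
345 ....................:.....::......................
350 ...................::......:......................
355 ...................-:......-:.....................
360 ...................-:......--.....................
365 ..................:-.......--.....................
```

```bash
python3 - <<'E'
from h import *
pv=B+ex*-.0525+ey*-.130
print('pivot',np.round(proj('wrist',list(pv)+[.044])))
for t in (40,60,75,84,92):
    a=np.radians(t); q=pv+.064*(-np.sin(a)*ex+np.cos(a)*ey); e=pv+.084*(-np.sin(a)*ex+np.cos(a)*ey)
    print(t,b(q),'base',np.round(proj('wrist',list(q)+[.044])),'top',np.round(proj('wrist',list(q)+[.084])),'tip',np.round(proj('wrist',list(e)+[.044])))
im=cv2.imread('pics/w2606.png'); g=cv2.cvtColor(im,cv2.COLOR_BGR2GRAY)
sub=cv2.resize(g[160:320,270:390],(60,40),interpolation=cv2.INTER_AREA)
for i,r_ in enumerate(sub): print(160+i*4,''.join('0123456789ABCDEF'[v//16] for v in r_))
E
```

```text
pivot [187. 330.]
40 [-93.6 -81. ] base [245. 257.] top [232. 246.] tip [264. 234.]
60 [-107.9  -98. ] base [266. 282.] top [257. 276.] tip [293. 267.]
75 [-114.3 -113.4] base [276. 306.] top [268. 304.] tip [306. 298.]
84 [-116.1 -123.3] base [279. 321.] top [271. 322.] tip [309. 318.]
92 [-116.5 -132.2] base [279. 334.] top [272. 338.] tip [310. 336.]
160 3676665654345555555567669AAAAAAAAAAAAAAAAAAAAAAAAAAAAAAAAAAA
164 3567764555555566566677779AAAAAAAAAAAAAAAAAAAAAAAAAAAAAAAAAAA
168 35677653555667665566667779AAAAAAAAAAAAAAAAAAAAAAAAAAAAAAAAAA
172 356766633556676666678898769AAAAAAAAAAAAAAAAAAAAAAAAAAAAAAAAA
176 36677765335666655689AAAAA999777789AAAAAAAAAAAAAAAAAAAAAAAAAA
180 4677776653345666669AAAAAA9765666668AA9889AAAAAAAAAAAAAAAAAAA
184 56777777664345666779AAAAA8666666667AA7667AAAAAAAAAAAAAAAAAAA
188 67777777898534566676678AA9556666558AA7667AAAAAAAAAAAAAAAAAAA
192 777777779AA9534566666779AB97544469BBA6667AAAAAAAAAAAAAAAAAAA
196 777777778AA9753356666669AAABBA99BBBA96667AAAAAAAAAAAAAAAAAAA
200 988889999AAA85543566668AAAAAABBBAAAA96667AAAAAAAAAAAAAAAAAAA
204 AAAAAAAAAAAA86554346668AA
[... 1155 characters left out ...]
A9887777533333334666666788AAAAAAAAAAAAAAAAAAAAAAAA
280 AAAAAAAAA976666665433333334666666667AAAAAAAAAAAAAAAAAAAAAAAA
284 AAAAA9999666666665433463334566666666999AAAAAAAAAAAAAAAAAAAAA
288 A999999866666666653333533345666666667999AAAAAAAAAAAAAAAAAAAA
292 999999866666666665333343333556666666679999AAAAAAAA9AAAAAAAA9
296 999998666666666655333333333565666655667999999999999999999999
300 999997666555555554333333333555555555566799999999999999999999
304 999975555555555554333333333455555555555579999999AAA9999999AA
308 999755555555555554333333233455555555555568999999999999999999
312 997555555555555554222333222455555555555555799999999999999999
316 975555555555555553222332222355555555555555689999999999999999
```

Nothing has touched yet: the shut tips passed just behind the post because the tip edge sits about 4 mm behind the TCP. I'll go back outside, further forward, and push again with the flank.

Request:
servo_tool([
  {"dx": -7, "dy": 0, "dz": -3.6, "yaw": 0},
  {"dx": 0, "dy": 15, "dz": 0, "yaw": 0},
  {"dx": 0, "dy": 20, "dz": 0, "yaw": 0},
  {"dx": 0, "dy": 7, "dz": 0, "yaw": 0},
  {"dx": 12, "dy": 0, "dz": 6, "yaw": 0},
  {"dx": 12, "dy": 0, "dz": 6, "yaw": 0},
  {"dx": 0, "dy": 0, "dz": 0, "yaw": 0},
  {"dx": 0, "dy": -4, "dz": 0, "yaw": 0},
  {"dx": 0, "dy": -4, "dz": 0, "yaw": 0},
  {"dx": 0, "dy": -4, "dz": 0, "yaw": 0},
  {"dx": 0, "dy": -4, "dz": 0, "yaw": 0},
])

```text
time_s: 27.13
position: [0.6661, -0.0382, 0.0589]
tool_rot: [-179.8, -27.4, 81.9]
contact_force: [-0.4, -0.4, -0.9]
opening: 0.0003
finger_force: 0.0
```

Request:
servo_tool([
  {"dx": 0, "dy": -4, "dz": 0, "yaw": 0},
  {"dx": 0, "dy": -4, "dz": 0, "yaw": 0},
  {"dx": 0, "dy": -4, "dz": 0, "yaw": 0},
])

```text
time_s: 27.38
position: [0.6548, -0.0366, 0.059]
tool_rot: [-179.8, -27.4, 81.9]
contact_force: [1.3, 0.4, 0.2]
opening: 0.0004
finger_force: 0.4
```

```bash
cat >> h.py <<'E'
def asc(r0,r1,c0,c1):
    im=eyes.get_image('wrist'); cv2.imwrite('pics/w%d.png'%(readout.state()['time_s']*100),im[:,:,::-1]); g=cv2.cvtColor(im,cv2.COLOR_RGB2GRAY)
    sub=cv2.resize(g[r0:r1,c0:c1],((c1-c0)//4,(r1-r0)//6),interpolation=cv2.INTER_AREA)
    for i,q in enumerate(sub): print(r0+i*6,''.join('0123456789ABCDEF'[v//16] for v in q))
def pred():
    p,Rm,s=tool(); print('tcp',b(p[:2]),p[2].round(4),s['contact_force'].round(1),s['tool_rot'].round(1),s['time_s'])
    pv=B+ex*-.0525+ey*-.130
    for t in (0,15,30,45,60,75,86):
        a=np.radians(t); q=pv+.064*(-np.sin(a)*ex+np.cos(a)*ey); print(t,b(q),'top',np.round(proj('wrist',list(q)+[.084])))
E
python3 -c "
from h import *
pred(); asc(150,300,200,440)"
```

```text
tcp [ -94.5 -133.7] 0.059 [1.3 0.4 0.2] [-179.8  -27.4   81.9] 27.3833
0 [-52.5 -66. ] top [194. 196.]
15 [-69.1 -68.2] top [222. 198.]
30 [-84.5 -74.6] top [249. 208.]
45 [-97.8 -84.7] top [272. 225.]
60 [-107.9  -98. ] top [291. 249.]
75 [-114.3 -113.4] top [303. 277.]
86 [-116.3 -125.5] top [306. 300.]
150 22222222234445665335567669AAAAAAAAAAAAAAAAAAAAAAAAAAAAAAAAAA
156 22222222224445665345566668AAAAAAAAAAAAAAAAAAAAAAAAAAAAAAAAAA
162 22222222223445765335566669AAAAAAAAAAAAAAAAAAAAAAAAAAAAAAAAAA
168 322222222223457653458AA969AAAAAAAAAAAAAAAAAAAAAAAAAAAAAAAAAA
174 432222222222357653469AA968AAAAAAAAAAAAAAAAAAAAAAAAAAAAAAAAAA
180 44322222222235766345677669AAAAAAAAAAAAAAAAAAAAAAAAAAAAAAAAAA
186 44433333333335766546777668AAAAAAAAAAAAAAAAAAAAAAAAAAAAAAAAAA
192 444443333333357756687667779AAAAAAAAAAAAAAAAAAAAAAAAAAAAAAAAA
198 55555433333335776566669AAA9AAAAAAAAAAAAAAAAAAAAAAAAAAAAAAAAA
204 55555554444446777656679AA866798778AAAAAAAAAAAAAAAAAAAAAAAAAA
210 666666666666677779866778A76668A668AAAAAAAAAAAAAAAAAAAAAAAAAA
216 777777777777777779A66678B8656AA668AAAAAAAAAAAAAAAAAAAAAAAAAA
222 AA99AA99AA99A999AAA75669ABB9BB8568AAAAAAAAAAAAAAAAAAAAAAAAAA
228 AAAAAAAAAAAAAAAAAAA6657AAABAAA6568AAAAAAAAAAAAAAAAAAAAAAAAAA
234 AAAAAAAAAAAAAAAAAAA7667AABAAAA5568AAAAAAAAAAAAAAAAAAAAAAAAAA
240 AAAAAAAAAAAAAAAAAAA7669AABAAB85668AAAAAAAAAAAAAAAAAAAAAAAAAA
246 AAAAAAAAAAAAAAAAAAA767AABBABB75667AAAAAAAAAAAAAAAAAAAAAAAAAA
252 AAAAAAAAAAAAAAAAAAA889AABBBBA66889AAAAAAAAAAAAAAAAAAAAAAAAAA
258 AAAAAAAAAAAAAAAAAAAAAABBBBBBA78AAAAAAAAAAAAAAAAAAAAAAAAAAAAA
264 AAAAAAAAAAAAAAAAAAAAAABBBBBB879AAAAAAAAAAAAAAAAAAAAAAAAAAAAA
270 AAAAAAAAAAAAAAAAAAAAAABBBBA9769AAAAAAAAAAAAAAAAAAAAAAAAAAAAA
276 AAAAAAAAAAAAAAAAAAAAABA877634346789AAAAAAAAAAAAAAAAAAAAAAAAA
282 AAAAAAAAAAAAAAAAAAAAAA76665343466668AAAAAAAAAAAAAAAAAAAAAAAA
288 999AAAAAAAAAAAAAAA99A86666434336666699AAAAAAAAAAAAAAA99AAAAA
294 999999999999999999976666664333356666799999999999999999999AAA
```

Request:
servo_tool([
  {"dx": 0, "dy": -4, "dz": 0, "yaw": 0},
  {"dx": 0, "dy": -4, "dz": 0, "yaw": 0},
  {"dx": 0.9, "dy": -4, "dz": 0.5, "yaw": 0},
  {"dx": 0.9, "dy": -4, "dz": 0.5, "yaw": 0},
  {"dx": 1.8, "dy": -4, "dz": 0.9, "yaw": 0},
  {"dx": 1.8, "dy": -4, "dz": 0.9, "yaw": 0},
])

```text
time_s: 27.93
position: [0.6317, -0.0269, 0.059]
tool_rot: [-179.8, -27.4, 82.0]
contact_force: [1.4, -0.4, 1.6]
opening: 0.0005
finger_force: 0.9
```

```bash
python3 -c "
from h import *
pred(); asc(180,310,180,400)"
```

```text
tcp [ -88.  -109.5] 0.059 [ 1.4 -0.4  1.6] [-179.8  -27.4   82. ] 27.9333
0 [-52.5 -66. ] top [204. 238.]
15 [-69.1 -68.2] top [233. 241.]
30 [-84.5 -74.6] top [260. 251.]
45 [-97.8 -84.7] top [284. 269.]
60 [-107.9  -98. ] top [303. 293.]
75 [-114.3 -113.4] top [315. 322.]
86 [-116.3 -125.5] top [319. 345.]
180 444444444444444332223232246766457AAA87AAAAAAAAAAAAAAAAA
186 44444444444444443333333333776645678877AAAAAAAAAAAAAAAAA
192 44444444444444444333333333676656666777AAAAAAAAAAAAAAAAA
198 444444444444444444333333336764666667768AAAAAAAAAAAAAAAA
204 55555555555555555543333333777446667AAA89AAAAAAAAAAAAAAA
210 55555555555555555555444445777645678AAAA9878A87AAAAAAAAA
216 6666666666666666666666666777789556778AA76668A6AAAAAAAAA
222 777777777777777777777777777778A845679AB76669A6AAAAAAAAA
228 A9AAA99AAA9AAA99AA99AAA9A9999AA96468AABB98AA76AAAAAAAAA
234 AAAAAAAAAAAAAAAAAAAAAAAAAAAAAAA9658AABBBBBA6569AAAAAAAA
240 AAAAAAAAAAAAAAAAAAAAAAAAAAAAAAA969ABBBBBBA54669AAAAAAAA
246 AAAAAAAAAAAAAAAAAAAAAAAAAAAAAAA99BBBBBBBA656669AAAAAAAA
252 AAAAAAAAAAAAAAAAAAAAAAAAAAAAAAAABBBBBBBA6566669AAAAAAAA
258 AAAAAAAAAAAAAAAAAAAAAAAAAAAAAAABBBBBBBA7689989AAAAAAAAA
264 AAAAAAAAAAAAAAAAAAAAAAAAAAAAAABBBBBBBA778AAAAAAAAAAAAAA
270 AAAAAAAAAAAAAAAAAAAAAAAAAAAAA99867679778AAAAAAAAAAAAAAA
276 AAAAAAAAAAAAAAAAAAAAAAAAAAA8666535346667AAAAAAAAAAAAAAA
282 AAAAAA9AAAAAAAAAAAAAAAA9987666653433666679AAAAAAAAAAAAA
288 AAAAA999AAAAAAAAAAAAAA997666666433336666689AAAAAAAAAAAA
294 AAA9999999999999999999985566666433335666668999999999999
300 99999999999AAAAAAAAAAAAA65565554333355555569AAAAAAAAAA9
```

Request:
servo_tool([
  {"dx": 2, "dy": -3.5, "dz": 1, "yaw": 0},
  {"dx": 2.5, "dy": -3.5, "dz": 1.3, "yaw": 0},
  {"dx": 2.7, "dy": -3.5, "dz": 1.4, "yaw": 0},
  {"dx": 3, "dy": -3, "dz": 1.6, "yaw": 0},
  {"dx": 3.2, "dy": -3, "dz": 1.6, "yaw": 0},
  {"dx": 3.5, "dy": -2.5, "dz": 1.8, "yaw": 0},
])

```text
time_s: 28.48
position: [0.6155, -0.0051, 0.059]
tool_rot: [-179.8, -27.4, 82.0]
contact_force: [0.1, -1.6, 1.1]
opening: 0.0006
finger_force: 0.5
```

```bash
python3 -c "
from h import *
pred(); asc(180,310,200,440)"
```

```text
tcp [-68.6 -90.5] 0.059 [ 0.1 -1.6  1.1] [-179.8  -27.4   82. ] 28.4833
0 [-52.5 -66. ] top [237. 270.]
15 [-69.1 -68.2] top [267. 274.]
30 [-84.5 -74.6] top [295. 285.]
45 [-97.8 -84.7] top [320. 304.]
60 [-107.9  -98. ] top [340. 329.]
75 [-114.3 -113.4] top [353. 359.]
86 [-116.3 -125.5] top [357. 382.]
180 555555555555555555554445544776666667669BBBBBBBBBBBBBBBBBBBBB
186 555555555555555433333333334776666666668BBBBBBBBBBBBBBBBBBBBB
192 555555555555555533333333334776666677768BBBBBBBBBBBBBBBBBBBBB
198 4444455545444555433333333347766667ABB88BBBBBBBBBBBBBBBBBBBBB
204 5555555555544444443333333347766667ABB88BBBBBBBBBBBBBBBBBBBBB
210 555555555555555555333333333776666668878BBBBBBBBBBBBBBBBBBBBB
216 555555555555555555533333333776676778878ABBBBBBBBBBBBBBBBBBBB
222 5555555555555555555433333337764667788888BBBBBBBBBBBBBBBBBBBB
228 555555555555555555554333333777546667BBBA8AAAAAABBBBBBBBBBBBB
234 666666666666666666665554555777764677ABBA89AA997ABBBBBBBBBBBB
240 7777777777777777777777777777779A546778ABBA7678AABBBBBBBBBBBB
246 8878887788878887788778887877779B94478ABBB76667AABBBBBBBBBBBB
252 BBAABBAABBAABBAAABBAABBAAAAAAABB978ABBBBCB7679A9BBBBBBBBBBBB
258 BBBBBBBBBBBBBBBBBBBBBBBBBBBBBBAAABBBBBBBBBCBB978BBBBBBBBBBBB
264 BBBBBBBBBBBBBBBBBBBBBBBBBBBAAABBBBBBBBBBBBA75678BBBBBBBBBBBB
270 BBBBBBBBBBBBBBBBBBBBBBBA99867689ABBBBBBB96556778BBBBBBBBBBBB
276 BBBBBBBBBBBBBBBBBBBBBB8666535346667BBA8556677778BBBBBBBBBBBB
282 AAABBBBBBBBBBBBBBBAA98666653434666677678999AA99ABBBBBAAABBBB
288 AAAAAAAAAAAAAAAAAA97666666434336666679AAAAAAAAAAAAAAAAAAAABB
294 AAAAAAAAAAAAAAAAAA96666666433336666669AAAAAAAAAAAAAAAAAAAABB
300 AAAAAAAAAAAAAAAAAAA6666666433335666667AAAAAAAAAAAAAAAAAAAABB
```

Request:
servo_tool([
  {"dx": 0, "dy": 6, "dz": 0, "yaw": 0},
  {"dx": -12, "dy": 0, "dz": -6.2, "yaw": 0},
  {"dx": -18, "dy": 0, "dz": -9.3, "yaw": 0},
  {"dx": -10, "dy": 0, "dz": -5.1, "yaw": 0},
  {"dx": 0, "dy": -14, "dz": 0, "yaw": 0},
  {"dx": 0, "dy": -11, "dz": 0, "yaw": 0},
  {"dx": 5, "dy": 0, "dz": 2.6, "yaw": 0},
  {"dx": 4, "dy": 0, "dz": 2, "yaw": 0},
  {"dx": 3, "dy": 0, "dz": 1.5, "yaw": 0},
])

```text
time_s: 29.28
position: [0.5932, -0.0335, 0.0593]
tool_rot: [-179.8, -27.4, 82.0]
contact_force: [0.2, -0.8, 0.4]
opening: 0.0005
finger_force: 0.0
```

```bash
python3 -c "
from h import *
pred(); asc(180,310,200,440)"
```

```text
tcp [-99.7 -72.2] 0.0593 [ 0.2 -0.8  0.4] [-179.8  -27.4   82. ] 29.2833
0 [-52.5 -66. ] top [185. 303.]
15 [-69.1 -68.2] top [212. 307.]
30 [-84.5 -74.6] top [239. 319.]
45 [-97.8 -84.7] top [262. 337.]
60 [-107.9  -98. ] top [281. 362.]
75 [-114.3 -113.4] top [292. 391.]
86 [-116.3 -125.5] top [296. 414.]
180 44444444444444444444444444433333356446667778AAAAAAAAAAAAAAAA
186 444444444444444444444444444333333674346678887AAAAAAAAAAAAAAA
192 555555555555555555555555554333333775334669AAA8AAA989AAAAAAAA
198 555655565555555555555555555555556777633468AAA9BA66669AAAAAAA
204 777677767776777667776777666666777777A833478AAAB856669AAAAAAA
210 788877887788778887788778877787777777AA669AAAABBB8669AAAAAAAA
216 AAAAAAAAAAAAAAAAAAAAAAAAAAAAAAAAAAAAAAAAAABBAAABBB977AAAAAAA
222 AAAAAAAAAAAAAAAAAAAAAAAAAAAAAAAAAAAAAABBBBBAAAAA75467AAAAAAA
228 AAAAAAAAAAAAAAAAAAAAAAAAAAAA8778AABBBBBBBBBBA96444567AAAAAAA
234 AAAAAAAAAAAAAAAAAAAAAAAAAAA766667ABBBBBBBB97544556667AAAAAAA
240 AAAAAAAAAAAAAAAAAAAAAAAAAAA666666BBBBBBA8654556666666AAAAAAA
246 AAAAAAAAAAAAAAAAAAAAAAAABBA556656BBBB98677789AAAAAAAAAAAAAAA
252 AAAAAAAAAAAAAAAAAAAAAAABBBB7433479A8767789AAAAAAAAAAAAAAAAAA
258 AAAAAAAAAAAAAAAAAAAAAAABBBBA86677767778AAAAAAAAAAAAAAAAAAAAA
264 AAAAAAAAAAAAAAAAAAAAAAAABBBBBA7677789AAAAAAAAAAAAAAAAAAAAAAA
270 AAAAAAAAAAAAAAAAAAAAAAAA88866456779AAAAAAAAAAAAAAAAAAAAAAAAA
276 AAAAAAAAAAAAAAAAAAAAAA8666534346667AAAAAAAAAAAAAAAAAAAAAAAAA
282 9AAAAAAAAAAAAAAAAAAA98666653433666679AAAAAAAAAAAAAAAAA9AAAAA
288 99AAAAAAAAAAAAAAAA99966666434336666689AAAAAAAAAAAAAAA999AAAA
294 999999999999999999997666664333356666699999999999999999999AAA
300 9999999AAAAAAAAAAA98666556433335555566AAAAAAAAAA9999999999AA
```

Request:
servo_tool([
  {"dx": 5, "dy": 0, "dz": 2.6, "yaw": 0},
  {"dx": 4, "dy": 0, "dz": 2, "yaw": 0},
  {"dx": 3.5, "dy": 0, "dz": 1.8, "yaw": 0},
  {"dx": 3.5, "dy": 0, "dz": 1.8, "yaw": 0},
  {"dx": 3.5, "dy": -0.5, "dz": 1.8, "yaw": 0},
  {"dx": 3.5, "dy": -0.5, "dz": 1.8, "yaw": 0},
  {"dx": 3.5, "dy": -0.5, "dz": 1.8, "yaw": 0},
  {"dx": 2.7, "dy": 0, "dz": 1.4, "yaw": 0},
])

```text
time_s: 30.0
position: [0.5951, -0.0011, 0.0592]
tool_rot: [-179.7, -27.4, 82.0]
contact_force: [-3.9, -2.3, 4.0]
opening: 0.0004
finger_force: 2.6
```

Request:
servo_tool([
  {"dx": 2, "dy": 0, "dz": 1, "yaw": 0},
  {"dx": 2, "dy": 0, "dz": 1, "yaw": 0},
])

```text
time_s: 30.17
position: [0.5957, 0.0032, 0.0593]
tool_rot: [-179.7, -27.4, 82.0]
contact_force: [-5.3, -2.3, 3.6]
opening: 0.0004
finger_force: 2.8
```

Request:
servo_tool([
  {"dx": 1.5, "dy": 0, "dz": 0.8, "yaw": 0},
  {"dx": 1.5, "dy": 0, "dz": 0.8, "yaw": 0},
])

```text
time_s: 30.33
position: [0.5959, 0.0066, 0.0593]
tool_rot: [-179.7, -27.4, 82.0]
contact_force: [-6.8, -2.3, 6.1]
opening: 0.0005
finger_force: 3.5
```

```bash
python3 -c "
from h import *
pred(); asc(180,310,200,440)"
```

```text
tcp [-59.6 -69.5] 0.0593 [-6.8 -2.3  6.1] [-179.7  -27.4   82. ] 30.3333
0 [-52.5 -66. ] top [253. 308.]
15 [-69.1 -68.2] top [283. 312.]
30 [-84.5 -74.6] top [312. 324.]
45 [-97.8 -84.7] top [338. 344.]
60 [-107.9  -98. ] top [358. 370.]
75 [-114.3 -113.4] top [371. 400.]
86 [-116.3 -125.5] top [375. 424.]
180 9999999AAAA9998777777777789999A9ABBBB877ABBB8BBBBBBBBBBBBBBB
186 BBBBBBBBBBBBBBBBBAAB999AABBBBBBBCCCCB8768BB97BBBBBBBBBBBBBBB
192 BBBBBBBBBBBBBBBBBBBBBBBBBBBBBBCCCCCCB86666767BBBBBBBBBBBBBBB
198 777777777777777777777777777677776666767666777BBBBBBBBBBBBBBB
204 555555555555555555555555555333333333367678987BBBBBBBBBBBBBBB
210 55555555555555555555555555533333333336779BBB8ABBBBBBBBBBBBBB
216 55555555555555555555555555533333333346768BBA7ABBBBBBBBBBBBBB
222 555555555555555555555555555433333335567777888ABBBBBBBBBBBBBB
228 5555555555555555555555555554333333365577888889BBBBBBBBBBBBBB
234 55555555555555555555555555543333335853577779A99BBBBBBBBBBBBB
240 5555555555555555555555555555333333687435778BBBA9AAAAAABBBBBB
246 6667666666666666666666666666655666888854678ABCA989AA98BBBBBB
252 7877788778877777777777777777777778888AA546778BBBBB9778BBBBBB
258 8999889988999889988998889988998888888AB878ABBBBCC77777ABBBBB
264 BBBBBBBBBBBBBBBBBBBBBBBBBBBBBBBBBBAABBBBCCCCCCCCCB6678BBBBBB
270 BBBBBBBBBBBBBBBBBBBBBBBBA98676799ABCCCCCCCCCCCBBCCCBABABBBBB
276 BBBBBBBBBBBBBBBBBBBBBB9766534346678BCCCCCCCCCCCCBA87779BBBBB
282 BAABBBBBBBBBBBBBBBAAA976665333466668CCBCCCCBB9865566768BBBBB
288 AAABBBBBBBBBBBBBBBAAA7666653333666669BBBA97655667777767ABBBB
294 AAAAAAAAAAAAAAAAAAAA76666643333666667876788999AA999A99AAAABB
300 AAAAAAAABBBBBBBBBAA86666664333366666669AABBBBBBBBAAAAAAAAABB
```

The tip slid past the left of the post, so I'll back off. I'll open the fingers a few mm so the two tips seat the post without gripping it, then centre on the post and push again.

Request:
servo_tool([
  {"dx": 0, "dy": -3, "dz": 0, "yaw": 0},
  {"dx": -9, "dy": 0, "dz": -4.6, "yaw": 0},
  {"dx": -13, "dy": 0, "dz": -6.7, "yaw": 0},
  {"dx": -13, "dy": 0, "dz": -6.7, "yaw": 0},
  {"dx": -5, "dy": 0, "dz": -2.6, "yaw": 0},
  {"dx": 0, "dy": 0, "dz": 0, "yaw": 0},
])

```text
time_s: 30.88
position: [0.5879, -0.0401, 0.059]
tool_rot: [-179.8, -27.4, 81.8]
contact_force: [0.4, 0.1, 0.4]
opening: 0.0009
finger_force: 0.0
```

```bash
python3 -c "
from h import *
pred(); asc(170,330,220,440)"
```

```text
tcp [-107.   -67.8] 0.059 [0.4 0.1 0.4] [-179.8  -27.4   81.8] 30.8833
0 [-52.5 -66. ] top [173. 311.]
15 [-69.1 -68.2] top [200. 315.]
30 [-84.5 -74.6] top [226. 326.]
45 [-97.8 -84.7] top [249. 345.]
60 [-107.9  -98. ] top [267. 370.]
75 [-114.3 -113.4] top [279. 399.]
86 [-116.3 -125.5] top [282. 421.]
170 44444444444444444444444322222364356677889AAAAAAAAAAAAAA
176 44444444444444444444444322222474235678887AAAAAAAAAAAAAA
182 55555555555555555555555333333575333567AAA8AAA988AAAAAAA
188 55555555555555555555555444445777533368AAAAAB86667AAAAAA
194 666666666666666666666666666677779879AAAAAABB55667AAAAAA
200 7777777777777777777776666667899AAAAAAAAAAAABA768AAAAAAA
206 9AAA9AAAA9AAA9AAA9AAA7666659AAAAAAAAAAAAAAAAA9877AAAAAA
212 AAAAAAAAAAAAAAAAAAAAB745654ABBBBAAAAAAAAA87644456AAAAAA
218 AAAAAAAAAAAAAAAAAAABB833334ABBBBBAAA9865443334466AAAAAA
224 AAAAAAAAAAAAAAAAABBBAA533368ABA987644443344455666AAAAAA
230 AAAAAAAAAAAAAAAAAABBBBB867777655665444455666666669AAAAA
236 AAAAAAAAAAAAAAAAA99AAA9866566667777889999AA99AA9AAAAAAA
242 AAAAAAAAAAAAAAAAAA966566666777889AAAAAAAAAAAAAAAAAAAAAA
248 AAAAAAAAAAAAAAAAAAA877777888AAAAAAAAAAAAAAAAAAAAAAAAAAA
254 AAAAAAAAAAAAAAAAAAAAA999AAAAAAAAAAAAAAAAAAAAAAAAAAAAAAA
260 AAAAAAAAAAAAAAAAAAAAAAAAAAAAAAAAAAAAAAAAAAAAAAAAAAAAAAA
266 AAAAAAAAAAAAAAAAAAAAAAAAAAAAAAAAAAAAAAAAAAAAAAAAAAAAAAA
272 AAAAAAAAAAAAAAAAAA98764545789AAAAAAAAAAAAAAAAAAAAAAAAAA
278 AAAAAAAAAAAAAAAAA76665353466669AAAAAAAAAAAAAAAAAAAAAAAA
284 AAAAAAAAAAAAA9998666643433666669AAAAAAAAAAAAAAAA99AAAAA
290 AAAA9AAA9AAA999866666434336666679AA9AAAAAAAAAAAA999AAAA
296 99999999999999966666643333556666899999999999999999999AA
302 99AAAAAAAAAA9975555563333355555569AAAAAAAAAA999999999AA
308 99999999999998655555533333555555579999999999999999999AA
314 99999999999996555555532322455555558A999A9999999999999AA
320 999999999999755555555223224555555569AAAAAAAA999999999AA
```

Request:
servo_tool([
  {"dx": 0, "dy": 5, "dz": 0, "yaw": 0},
  {"dx": 6, "dy": 0, "dz": 3.1, "yaw": 0},
  {"dx": 6, "dy": 0, "dz": 3.1, "yaw": 0},
  {"dx": 3.5, "dy": 0, "dz": 1.8, "yaw": 0},
  {"dx": 3.5, "dy": 0, "dz": 1.8, "yaw": 0},
  {"dx": 0, "dy": 0, "dz": 0, "yaw": 0},
])

```text
time_s: 31.43
position: [0.5954, -0.0159, 0.0592]
tool_rot: [-179.8, -27.4, 82.0]
contact_force: [-0.2, -0.2, -0.5]
opening: 0.0004
finger_force: 0.0
```

```bash
python3 -c "
from h import *
pred(); asc(196,310,240,400)"
```

```text
tcp [-82. -72.] 0.0592 [-0.2 -0.2 -0.5] [-179.8  -27.4   82. ] 31.4333
0 [-52.5 -66. ] top [214. 304.]
15 [-69.1 -68.2] top [243. 307.]
30 [-84.5 -74.6] top [270. 319.]
45 [-97.8 -84.7] top [295. 338.]
60 [-107.9  -98. ] top [314. 363.]
75 [-114.3 -113.4] top [326. 393.]
86 [-116.3 -125.5] top [330. 416.]
196 5555555555555555433333337557666787ABBBBB
202 55555555555555554333333474466788889BBBBB
208 555555555555555543333335753466789989BBBB
214 55555555555555555333333676434668BBB99ABB
220 66666666666666666555556777743567ABBA9BB8
226 77777777777777777777777777A94579ABBBBB66
232 88778887888778877887777788AAABBBBBBBBC66
238 BBABBBAABBAABBA97789AAAABBBBBBBBBBBBBBB9
244 BBBBBBBBBBBBBB9666669BBBBBBBBBBBBBBBBBA9
250 BBBBBBBBBBBBBB8677768BBBBBBBBBBBBBA87544
256 BBBBBBBBBBBBBBA566657BBBBBBBBA9764444456
262 BBBBBBBBBBBBBBB7443479BBBA98654555566666
268 BBBBBBBBBBBBBBBB866779877777778899999999
274 BBBBBBBBBBABBA99854446677899ABBBBBBBBBBB
280 BBBBBBBBBBBA8666534346666ABBBBBBBBBBBBBB
286 BBBBBBBBAAA866665343366667AABBBBBBBBBBBB
292 AAAAAAAAAA96666643433666668AAAAAAAAAAAAA
298 AAAAAAAAAA766666434336666669AAAAAAAAAAAA
304 AAAAAAAAA8666666433335666667AAAAAAAAAAAA
```

Request:
servo_tool([
  {"dx": 3.5, "dy": 0, "dz": 1.8, "yaw": 0},
  {"dx": 3.5, "dy": 0, "dz": 1.8, "yaw": 0},
  {"dx": 2.7, "dy": 0, "dz": 1.4, "yaw": 0},
])

```text
time_s: 31.73
position: [0.5971, -0.0061, 0.0592]
tool_rot: [-179.8, -27.4, 81.9]
contact_force: [0.3, 0.1, -0.2]
opening: 0.0006
finger_force: 0.0
```

```bash
python3 -c "
from h import *
pred(); asc(220,310,240,400)"
```

```text
tcp [-72.1 -72.4] 0.0592 [ 0.3  0.1 -0.2] [-179.8  -27.4   81.9] 31.7333
0 [-52.5 -66. ] top [231. 303.]
15 [-69.1 -68.2] top [260. 307.]
30 [-84.5 -74.6] top [289. 319.]
45 [-97.8 -84.7] top [314. 338.]
60 [-107.9  -98. ] top [333. 363.]
75 [-114.3 -113.4] top [346. 393.]
86 [-116.3 -125.5] top [349. 417.]
220 555555555555555543333336753566779A89BBBB
226 55555555555555554333333776435668BBB99AAB
232 66666666666666666555556777743577ABB989BA
238 77777777777777777777777777A944688ABBBC97
244 887888888887888788888877789A9ABBBBBBCB66
250 BBABBBABBBBABBBABBBABBAAABBBBBBBBBBBBBA7
256 BBBBBBBBBBBBBBA97779BBBBBBBBBBBBBBBBBBBB
262 BBBBBBBBBBBBBB867776ABBBBBBBBBBBBBBBA875
268 BBBBBBBBBBBBCC8777769CBBBBBBBBBB97655456
274 BBBBBBBBBBBCBA866444599ABBBA976555566677
280 BBBBBBBBBBBC86665333466677777778899A9999
286 BBBBBBBBAAA96666534336666689ABBBBBBBBBBB
292 BBAAABAAAA97666643433666668AAAAAABAAABBA
298 AAAAAAAAAA766666433336666669AAAAAAAAAAAA
304 AAAAAAAAA8666666433335666667AAAAAAAAAAAA
```

Request:
servo_tool([
  {"dx": 2.7, "dy": -0.5, "dz": 1.4, "yaw": 0},
  {"dx": 2.7, "dy": -0.5, "dz": 1.4, "yaw": 0},
  {"dx": 2.7, "dy": -0.5, "dz": 1.4, "yaw": 0},
])

```text
time_s: 32.03
position: [0.5968, 0.003, 0.0592]
tool_rot: [-179.8, -27.4, 82.0]
contact_force: [0.5, 0.6, 0.5]
opening: 0.0005
finger_force: 0.0
```

```bash
python3 -c "
from h import *
pred(); asc(232,310,240,400)"
```

```text
tcp [-63.1 -70.9] 0.0592 [0.5 0.6 0.5] [-179.8  -27.4   82. ] 32.0333
0 [-52.5 -66. ] top [247. 306.]
15 [-69.1 -68.2] top [277. 310.]
30 [-84.5 -74.6] top [306. 322.]
45 [-97.8 -84.7] top [331. 341.]
60 [-107.9  -98. ] top [351. 367.]
75 [-114.3 -113.4] top [364. 397.]
86 [-116.3 -125.5] top [368. 421.]
232 555555555555555553333334774467778AA8ABBB
238 55555555555555555433333587634677ABBB89AA
244 666666666666666666656667888844679BBB989A
250 777777777777777777777788889B744788ABBCC9
256 898889888898889888888888888BA89BBBBBBCA6
262 BBBBBBBBBBBBBBBBBBBBBBBABBBBBBBBBCCCCCB8
268 BBBBBBBBBBBBBBBBAAAAABBBCCCCCCCCCCBBBBCC
274 BBBBBBBBBBBBBA986444699ABCCCCCCCCCCBBBA8
280 BBBBBBBBBBBB8666533346667BCCCCCCBB986555
286 BBBBBBBBAAAA66665333466668BBBA9765556777
292 BBABBBBAAAA76666533336666677777888999989
298 AAAAAAAAAA7666664333366666689AAAAAAAAAAA
304 BABBAAABA8666666433335666667AABABABAABAA
```

Request:
servo_tool([
  {"dx": 0.9, "dy": 1.5, "dz": 0.5, "yaw": 0},
  {"dx": 1.8, "dy": 0.5, "dz": 0.9, "yaw": 0},
  {"dx": 1.8, "dy": 0, "dz": 0.9, "yaw": 0},
])

```text
time_s: 32.33
position: [0.5996, 0.0074, 0.0592]
tool_rot: [-179.8, -27.4, 82.0]
contact_force: [-1.6, -0.8, 1.1]
opening: 0.0005
finger_force: 1.0
```

Request:
servo_tool([
  {"dx": 1.8, "dy": 0, "dz": 0.9, "yaw": 0},
  {"dx": 1.8, "dy": 0, "dz": 0.9, "yaw": 0},
])

```text
time_s: 32.5
position: [0.5998, 0.0116, 0.0592]
tool_rot: [-179.7, -27.4, 82.0]
contact_force: [-2.0, -0.2, 1.5]
opening: 0.0004
finger_force: 1.3
```

```bash
python3 -c "
from h import *
pred(); asc(232,328,240,420)"
```

```text
tcp [-54.1 -72.7] 0.0592 [-2.  -0.2  1.5] [-179.7  -27.4   82. ] 32.5
0 [-52.5 -66. ] top [263. 302.]
15 [-69.1 -68.2] top [293. 306.]
30 [-84.5 -74.6] top [323. 318.]
45 [-97.8 -84.7] top [349. 338.]
60 [-107.9  -98. ] top [369. 364.]
75 [-114.3 -113.4] top [382. 394.]
86 [-116.3 -125.5] top [386. 418.]
232 5555555555555555333333336567777898ABBBBBBBBBB
238 55555555555555554333333475577899887BBBBBBBBBB
244 55555555555555554333333586457778ABA9BBBBBBBBB
250 55555555555555554333333787546778CCCA89AAAAABB
256 77777777777677766666667888964677ABCA889AA98AB
262 88888888877887777777888888AA54789ABBBCB9889BB
268 99999999999899988998888889ABBBCCCCCCCC87777AB
274 BBBBBBBBBBBBBA988565689ABCCCCCCCCCCCCC96778BB
280 BBBBBBBBBBBB8666534346667BCCCCCCCCCCCCCB9ABAB
286 BBBBBBBBAABA76665333466668BBCCCCCCCCBBA98878A
292 BBBBBBBBABA7666653333666669BBBBB987755566778A
298 AAAAAAAAAB8666664333366666787555555666666667A
304 BBBBBBBAA9666666433336666666999A99AAA9999989A
310 AAAAAAAAA66666663333356666668AAAAAAAAAAAAAAAA
316 AAAAAAAA7666666633333566666669AAAAAAAAAAAAAAA
322 ABAAAAA86666666633333566666667BBBBBBBBBAAAAAA
```

Request:
servo_tool([
  {"dx": 1.8, "dy": 0.3, "dz": 0.9, "yaw": 0},
  {"dx": 1.8, "dy": 0.3, "dz": 0.9, "yaw": 0},
])

```text
time_s: 32.72
position: [0.6012, 0.0155, 0.0593]
tool_rot: [-179.8, -27.4, 81.9]
contact_force: [-3.0, -2.1, 2.1]
opening: 0.0009
finger_force: 1.3
```

Request:
servo_tool([
  {"dx": 1.8, "dy": 0.3, "dz": 0.9, "yaw": 0},
])

```text
time_s: 32.8
position: [0.6019, 0.0175, 0.0594]
tool_rot: [-179.8, -27.4, 82.0]
contact_force: [-1.4, -0.9, 1.5]
opening: 0.0004
finger_force: 1.2
```

Request:
servo_tool([
  {"dx": 1.8, "dy": 0.3, "dz": 0.9, "yaw": 0},
])

```text
time_s: 32.88
position: [0.6024, 0.0195, 0.0594]
tool_rot: [-179.8, -27.4, 82.0]
contact_force: [-1.9, -0.4, 1.6]
opening: 0.0005
finger_force: 1.2
```

```bash
python3 -c "
from h import *
pred(); asc(244,328,240,440)"
```

```text
tcp [-46.  -74.3] 0.0594 [-1.9 -0.4  1.6] [-179.8  -27.4   82. ] 32.8833
0 [-52.5 -66. ] top [278. 299.]
15 [-69.1 -68.2] top [309. 303.]
30 [-84.5 -74.6] top [339. 315.]
45 [-97.8 -84.7] top [365. 335.]
60 [-107.9  -98. ] top [386. 361.]
75 [-114.3 -113.4] top [399. 392.]
86 [-116.3 -125.5] top [403. 416.]
244 5555555555555553333333347577777888BBBBCCCCCCCCCCCC
250 55555555555555543333333674678789888BBBCBCCCCCCCCCC
256 55555555555555553333334885477779CCB9BBBCBCCCCCCCCC
262 6666665665556555433334688754778BCCC99888889BCCCCCC
268 77777777777777776666778889A55788ABBAA9AAA98BCCCCCC
274 8888888888888776644457789ABAABBBBCCCCCB989BBCCCCCC
280 A9AAAAAAAAAA8666535346777BCCCCCCCCCCCA67778CBCCCCC
286 BBBBBBBBBCCA76665343367778BCCCCCCCCCCC77779BABBCCC
292 BBBBBBBBBBA7666643333667779BBBCCCCCCCCCA9ABAABBBBC
298 AAAAAAAABB86666643333666677ABBCBBBAAA9998879AAABBB
304 BBBBBBBBA96666664333366666676665545666666669AAAABB
310 AAAAAAAAA66666663333356666666666666666677669AAAABB
316 AAAAAAAA7666666633333566666669AA9AAAAAAAA9AAAAAABB
322 BBAAAAA86666666633333566666667BBBBBBBBBAAAAAAAAABB
```

Request:
servo_tool([
  {"dx": 1.3, "dy": 0, "dz": 0.7, "yaw": 0},
  {"dx": 0.9, "dy": 0, "dz": 0.5, "yaw": 0},
])

```text
time_s: 33.1
position: [0.6027, 0.022, 0.0593]
tool_rot: [-179.8, -27.4, 82.0]
contact_force: [-2.4, -1.6, 1.8]
opening: 0.0005
finger_force: 1.4
```

Request:
servo_tool([
  {"dx": 1, "dy": 0, "dz": 0.5, "yaw": 0},
])

```text
time_s: 33.18
position: [0.6028, 0.023, 0.0593]
tool_rot: [-179.8, -27.4, 82.0]
contact_force: [-2.4, -1.1, 2.9]
opening: 0.0003
finger_force: 1.3
```

Request:
servo_tool([
  {"dx": 1, "dy": 0, "dz": 0.5, "yaw": 0},
])

```text
time_s: 33.27
position: [0.603, 0.0241, 0.0593]
tool_rot: [-179.8, -27.4, 82.0]
contact_force: [-2.0, -1.0, 1.6]
opening: 0.0005
finger_force: 1.2
```

```bash
python3 -c "
from h import *
pred(); asc(256,328,240,440)"
```

```text
tcp [-41.3 -74.2] 0.0593 [-2.  -1.   1.6] [-179.8  -27.4   82. ] 33.2667
0 [-52.5 -66. ] top [286. 300.]
15 [-69.1 -68.2] top [318. 303.]
30 [-84.5 -74.6] top [348. 316.]
45 [-97.8 -84.7] top [374. 335.]
60 [-107.9  -98. ] top [395. 362.]
75 [-114.3 -113.4] top [409. 393.]
86 [-116.3 -125.5] top [413. 417.]
256 555555555555555444444445747788989A8BBBBBCCCCCCCCCC
262 55555555555555554444444785477779CCB9BBBBBBBCCCCCCC
268 6666666666556655444444588754778ACCCA9888889BCCCCCC
274 77777777777777665444467778A66889BBBAA999988BBBCCCC
280 8888888889BB8777535346777BCCCCCCCCCCCCCA9ABBBBCBBB
286 BAAAAAAAACCA77765353467778CCBCCCCCCCCC77778BBBBBBB
292 BBBBBBBBBBA7766653433677779BBBCCCCCCCC77778BBBBBBB
298 AAAAAAAABB86666643333666667ABBBBCCBBBCB978ABAAABBB
304 BBBBBBBBA9666666433336666667AAAAA99999999979AAAABB
310 AAAAAAAAA66666663333356666665555545655666669AAAABB
316 AAAAAAAA766666663333356666666666665666666668AAAABB
322 BBBAAAA86666666633332466666667BBABBBBAAAA99AAAAABB
```

Request:
servo_tool([
  {"dx": 0.9, "dy": 0, "dz": 0.5, "yaw": 0},
])

```text
time_s: 33.4
position: [0.6032, 0.025, 0.0593]
tool_rot: [-179.8, -27.4, 82.0]
contact_force: [-2.1, -1.1, 1.6]
opening: 0.0008
finger_force: 1.2
```

Request:
servo_tool([
  {"dx": 0.9, "dy": 0, "dz": 0.5, "yaw": 0},
])

```text
time_s: 33.48
position: [0.6033, 0.0261, 0.0593]
tool_rot: [-179.8, -27.4, 82.0]
contact_force: [-1.8, -0.8, 1.5]
opening: 0.0003
finger_force: 1.2
```

Request:
servo_tool([
  {"dx": 0.9, "dy": 0, "dz": 0.5, "yaw": 0},
])

```text
time_s: 33.57
position: [0.6034, 0.0269, 0.0592]
tool_rot: [-179.8, -27.4, 82.0]
contact_force: [-3.8, -5.1, 2.8]
opening: 0.0004
finger_force: 2.8
```

Request:
servo_tool([
  {"dx": 0.7, "dy": 0, "dz": 0.4, "yaw": 0},
])

```text
time_s: 33.65
position: [0.6035, 0.0271, 0.0591]
tool_rot: [-179.8, -27.3, 82.0]
contact_force: [-4.6, -7.4, 5.6]
opening: 0.0005
finger_force: 4.0
```

Request:
servo_tool([
  {"dx": 0, "dy": -2, "dz": 0, "yaw": 0},
  {"dx": -3, "dy": -2, "dz": -1.6, "yaw": 0},
  {"dx": -10, "dy": 0, "dz": -5, "yaw": 0},
  {"dx": -15, "dy": 0, "dz": -8, "yaw": 0},
  {"dx": -20, "dy": 0, "dz": -10, "yaw": 0},
  {"dx": -20, "dy": 0, "dz": -10, "yaw": 0},
  {"dx": -20, "dy": 0, "dz": -20, "yaw": 0},
  {"dx": 0, "dy": 0, "dz": -30, "yaw": 0},
  {"dx": 0, "dy": 0, "dz": 0, "yaw": 0},
])

```text
time_s: 34.4
position: [0.5855, -0.0917, 0.0971]
tool_rot: [179.9, -27.3, 81.9]
contact_force: [1.5, -0.5, 0.6]
opening: 0.0002
finger_force: 0.0
```

```bash
python3 -c "
from h import *
pred(); asc(40,200,120,400)
pv=B+ex*-.0525+ey*-.130
for t in (-5,0,5,10):
    a=np.radians(t); q=pv+.064*(-np.sin(a)*ex+np.cos(a)*ey); e=pv+.084*(-np.sin(a)*ex+np.cos(a)*ey); print(t,'base',np.round(proj('wrist',list(q)+[.044])),'top',np.round(proj('wrist',list(q)+[.084])),'tip',np.round(proj('wrist',list(e)+[.044])))
print('pivot',proj('wrist',list(pv)+[.044]))
for y in (-88,88): print('crate corner low',np.round(proj('wrist',list(B-.036*ex+ey*y/1000)+[.012])),'high',np.round(proj('wrist',list(B-.036*ex+ey*y/1000)+[.13])))
"
```

```text
tcp [-158.5  -72.4] 0.0971 [ 1.5 -0.5  0.6] [179.9 -27.3  81.9] 34.4
0 [-52.5 -66. ] top [126. 305.]
15 [-69.1 -68.2] top [148. 308.]
30 [-84.5 -74.6] top [168. 317.]
45 [-97.8 -84.7] top [186. 332.]
60 [-107.9  -98. ] top [200. 351.]
75 [-114.3 -113.4] top [209. 374.]
86 [-116.3 -125.5] top [211. 392.]
40 443344344444444444444443343444443344444444443344449AA9AAAAAAAAAAAAA998
46 556666666666666555555555666666666666655555555566779AA9AAAAAAAAAAAAAA99
52 9AAAAAAAAAAAAAAA9999999AAAAAAAAAAAAAAAA999899AAAAAAAA9AAAAAAAAAAAAAAA9
58 7888777888888888888888888888888888888888888888888888879AAAAAAAAAAAAAAA
64 44444444444444444444444444444444444444444444442222222357AAAAAAAAAAAAAA
70 44444444444444444444444444444444444444444444442222222247AAAAAAAAAAAAAA
76 44444444444444444444444444444444444444444444442222222246AAAAAAAAAAAAAA
82 44444444444444444444444444444444444444444444442222222246999AAAAAAAAAAA
88 44444444444444444444444444444444444444444444443222222545555569AAAAAAAA
94 44444444444444444444444444444444444444444444443222222645579869AAAAAAAA
100 444444444444444444444444444444444444444444444432222
[... 810 characters left out ...]
AAAAA9755555555555554333344333356A
172 8AAAAAAAAAAAAAAAAAAAAAAAAAAAAAAAAAAAAAAAA9765555555555554333333333456A
178 AAAAAAAAAAAAAAAAAAAAAAAAAAAAAAAAAAAAAAAAAAA87777777777776544334455556A
184 AAAAAAAAAAAAAAAAAAAAAAAAAAAAAAAAAAAAAAAAAAAAAAAAAAAAAAAA85565555556569
190 AAAAAAAAAAAAAAAAAAAAAAAAAAAAAAAAAAAAAAAAAAAAAAAAAAAAAAAAAAAAAAAAAAAAAA
-5 base [146. 307.] top [120. 306.] tip [145. 283.]
0 base [153. 307.] top [127. 306.] tip [153. 283.]
5 base [159. 307.] top [134. 306.] tip [161. 283.]
10 base [165. 308.] top [141. 307.] tip [169. 284.]
pivot (np.float64(151.98473626557217), np.float64(384.1991848854313))
crate corner low [152. 331.] high [ 61. 341.]
crate corner low [153. 141.] high [63. 43.]
```

The wrist image rows (printed, as my ten views are used up) show the dog bar level at rows 139–160 from tip to pivot. That matches the predicted closed pose, with the post at (121,305). The crate's wall edge is level at about row 59, where home should be. The arm is clear, so I'm handing in.

```bash
python3 -c "
from h import *
print(r.job_done())"
```

```text
the job is handed in; nothing more can be done
None
```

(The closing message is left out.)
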